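Cure re-glued fitness trackers on the lamp turntable

ROBOT

A 6-joint arm with a two-finger parallel gripper is mounted at the origin on the work surface. World frame = base frame: x ahead of the robot, y to its left, z up, the work surface at z = 0. Lengths are in m, angles in rad, forces in N, time in s.
With the tool pointing down it reaches from about 0.275 to 0.725 m from the base axis. Payload 5.6 kg.
Tool frame: the origin (TCP) lies at the very end of the fingers, on their centre line; the grasp point (between the pads) lies 19 mm behind it (env.hold_point_z is the distance from the TCP to the grasp point, in m); z points along the fingers, y is the line along which they close (so a half turn about z gives the same grasp; the last joint's range is limited). The gripper opens to 85 mm and grips with 20 to 120 N. Pads are 22 mm wide; open, the fingers measure 114 mm over their backs; the gripper's body (76 mm by 85 mm) begins 54 mm behind the grasp point. The pads swing forward as they close: fully open they stand 13 mm farther back than shut.
Start: joints at [-0.834, 0.255, 0.108, 0, -1.424, -0.285], TCP at [0.24, -0.495, 0.231] pointing down, gripper open.
Joint ranges: [-2.95, 2.95], [-1.21, 1.97], [-1.09, 1.5], [-2.87, 1.71], [-2.94, -0.07], [-3.05, 3.05]. Speed limits (rad/s): [2.57, 2.57, 3.14, 3.14, 3.14, 3.14].

INTERFACE

Orientations are given as [roll, pitch, yaw] about the fixed x, y, z axes, in that order (R = Rz(yaw) Ry(pitch) Rx(roll)).
In Python, from station import get_obs, optics, workorder, env gives the robot as it stands. The module is installed in compiled form; this text tells all that it offers.
- The arm moves only by the tool apply_moves, never from a script. Its argument "moves" is one flat list of numbers, 4 for each row, row after row: the shift along the tool's x, y, z in mm, then the turn about the tool's z in degrees. In form: [dx, dy, dz, yaw, dx, dy, dz, yaw, ...]. A call has 1 to 20 rows; each row shifts and turns the commanded pose from where the row before left it, along the tool's axes as they then stand; what a row does not reach is not made up. A row lasts 1/12 s, in which the tool goes at most 41.7 mm and 7.16 degrees, less where a joint would pass 70% of its speed; a pose out of reach is approached as far as the arm can. A call with a gripper value outside its range is refused whole. "gripper" is the finger opening in mm, from 0 to 85.4, set as the call begins (left out, the last holds). The fingers move at their own pace and stop on an object; the grip force is fixed at half the most. Time passes only in rows, so rows that do not move let the fingers close. It gives the time, the measured TCP pose, the force, the opening and the grip force at its end, in the units of the state.
- get_obs(): the state, without advancing time (a new reading comes with each control period).
- optics.read_camera(name): name is "side" or "top" or "wrist"; returns a dict with "frame" (480x640x3 uint8, blue, green, red), "depth" (480x640 float32, m along the optical axis (not along the pixel's ray), 0 where there is no reading), "fx", "fy", "cx", "cy" (pixels), "k1" (the pictures are not rectified: a ray, as slopes to the right and down, at radius r is drawn at 1 + k1 r^2 times it, then the intrinsics apply), "cam_to_world" (4x4, takes a point from camera to world coordinates); the wrist camera has in their place "mount" (4x4, takes a point from camera to tool coordinates, whose origin is the TCP and whose axes are the flange's). Camera axes: x right, y up, looking along -z (the intrinsics and any distortion apply to the point x, -y, -z); pixel columns grow to the right and rows downward; lengths in m; the calibration is good to about 2 mm. A picture is of the moment at which its call begins: read the wrist's pose just before it.
- workorder.sign_off(): hands the job in; it is judged then, once.
The state is a dict: "time_s": time; "joints": joint angles; "dq": joint speeds; "joint_torque": joint torques, N m; "position": TCP position; "tcp_rot": TCP orientation; "contact_force": force on the tool from outside, world axes, zero at the start; "wrist_torque": the same for the moment, N m; "finger_gap": finger opening in m; "grasp_force": force on a finger pad.
Only numpy, scipy, OpenCV 4.12 (cv2) and the standard library are available. Lean on these libraries where they do the work, as an engineer would, in place of code of your own. Each camera call takes 0.05 s, during which the arm holds its last target. There are 200 camera calls.

TASK

Lay every fitness tracker screen up and flat in the grey tray, click the lamp turntable round to its loading stop (the slotted carrier nearest the robot) and slide the tray fully home in the carrier. Then turn the turntable half a turn, past the middle click, to its last stop so that the loaded tray stands under the lamp hood, press the start button on the control box and let everything go. Leave the other things on the counter where they are.

Things in the scene. Friction and masses are not known exactly. Their poses are not given: they have to be found in the camera images.
- tracker0: Fitness tracker without its strap: black oblong capsule 40 (x) x 20 (y) x 13 (z) mm, 30 g, glossy screen on top. Origin at the centre of its underside; z up through the screen. It may be absent (None): two to four of the four trackers are there.
- tracker1: Fitness tracker without its strap: black oblong capsule 40 (x) x 20 (y) x 13 (z) mm, 30 g, glossy screen on top. Origin at the centre of its underside; z up through the screen. It may be absent (None): two to four of the four trackers are there.
- tracker2: Fitness tracker without its strap: black oblong capsule 40 (x) x 20 (y) x 13 (z) mm, 30 g, glossy screen on top. Origin at the centre of its underside; z up through the screen. It may be absent (None): two to four of the four trackers are there.
- tracker3: Fitness tracker without its strap: black oblong capsule 40 (x) x 20 (y) x 13 (z) mm, 30 g, glossy screen on top. Origin at the centre of its underside; z up through the screen. It may be absent (None): two to four of the four trackers are there.
- tray: Loose grey tray, about 0.25 kg. Origin: centre of its underside, z up. Floor plate 130 (x) x 112 (y) x 4 mm. Low walls, tops 13 mm above the underside, enclose 112 (x) x 106 (y) mm; the plate sticks out 6 mm past them at both x edges as runners. Slides into the carrier along its own y, either end first (symmetric).
- fin (a point): Middle of the top of the tray's upright grip fin: 70 (tray x) x 8 (tray y) mm, across the tray's middle, top 60 mm above the tray's underside. Pinch it from above, fingers closing along tray y. It splits the inside into halves, 49 mm long in y each (y 4 to 53 and -4 to -53 mm); each half takes two trackers side by side, long sides along tray y.
- home (a point): Point on the floor of the steel carrier on the turntable, 32 mm above the counter, where the tray's origin lies when fully home. Turns with the turntable; its y points into the carrier, from the mouth to the end stop (56 mm beyond this point); x across. The channel is 135 mm wide between 14 mm high side rails; its floor is 112 mm long.
- mouth (a point): Middle of the carrier's open end, on its floor, 56 mm before home; same axes as home. Short flared guides beside it reach 24 mm farther out. From 32 mm inside the mouth, lips on the side rails reach over the tray's runners, with 10 mm between carrier floor and lip.
- rotor (a joint): Turntable angle, rad, counterclockwise from above positive; range -0.35 to 3.5. Spring-ball detents at 0 (loading stop: carrier nearest the robot, mouth to the robot's right), 1.571 (middle) and 3.142 (lamp stop: carrier under the hood). About 4 N at the knob leaves a detent; it pulls in over the last 2 degrees. Between detents it turns with about 1 N and stays where left.
- axis (a point): Fixed point on the turntable's vertical axis, at counter height; x runs from the axis to the lamp hood. Aluminium disc 300 mm across, top 28 mm above the counter; with the carrier the turning parts sweep a radius of 180 mm. The white lamp hood, 110 mm wide, hangs over the far side from 45 to 245 mm along x, 131 to 157 mm above the counter.
- knob (a point): Centre of the turntable's handle: an upright black sleeve 18 mm across that spins freely on its pin, from 42 to 80 mm above the counter, 125 mm from the axis; this point lies 64 mm above the counter. It lies ahead of the carrier by a quarter turn clockwise seen from above, and moves on the circle about the axis.
- start_top (a point): Centre of the top of the lamp's start button: round, 26 mm across, on a small grey control box. Pressed straight down, travel 6 mm, about 4 N; springs back.
- start (a joint): Travel of the start button, m: 0 released, 0.006 fully down.
- phone: Cracked black phone housing 150 x 72 x 8 mm; leave alone.
- spatula: Blue plastic pry spatula 150 x 16 x 5 mm; leave alone.
- screwdriver: Screwdriver with orange grip 150 mm long; leave alone.
- lifter: Green suction-cup lifter, 44 mm across, 40 mm high; stands among the trackers; leave alone.
- flux: Small amber jar, 40 mm across, 45 mm high; leave alone.
- cup: White cup, 70 mm across, 80 mm high; leave alone.
Not all that is in view belongs to the job. What is shaped like the part that bears start_top but blue or orange is not meant.

How it is judged:
By the outcome, as a careful person would: the job done as asked, in the order asked, and still so for the second after the job is handed in, with the robot touching nothing.
Of tracker0, tracker1, tracker2, tracker3 only 2 to 4 are there at a start; the rules pass over those that are not, and their reading is None.
At some moment in a run one of tracker0, tracker1, tracker2, tracker3 may be knocked a few centimetres aside while the robot is not near it.
Once in a run the grip may slacken for a moment while it holds something.
It also fails if it takes over 210 s, if anything falls off the work surface, if the arm or the gripper's body presses on something with over 40 N, if the wrist force passes 120 N, or if a joint passes its speed limit or range.

## Working session

There is one attempt and no reset: what is moved stays moved. The work goes in short steps, Python scripts to look and compute and a tool call to move; the robot and the scene stay as the last step left them, time stands still between calls to the robot, and variables do not carry over. Pictures are saved under pics/ and viewed, at most 14 in all, crops included, and the job is handed in when it is done.

Besides the shell and the picture viewer there is one more tool, called after "Request:" in YAML: its name, and indented under it one key for each argument. apply_moves: Moves the arm, as the interface text tells. Its arguments: {"type":"object","properties":{"moves":{"type":"array"},"gripper":{"type":"number"}},"required":["moves"]}

```bash
mkdir -p pics; cat > h.py <<'E'
import numpy as np, cv2
from station import get_obs, optics, workorder, env
from scipy.spatial.transform import Rotation as R
def tool():
    o=get_obs(); T=np.eye(4); r=np.array(o['tcp_rot'])
    T[:3,:3]=R.from_euler('xyz',r).as_matrix() if r.size==3 else (r if r.size==9 else R.from_quat(r).as_matrix())
    T[:3,3]=o['position']; return T
def cam(n):
    T=tool(); c=optics.read_camera(n)
    c['T']=T@c['mount'] if n=='wrist' else np.array(c['cam_to_world']); return c
def ray(c,u,v):
    u=np.atleast_1d(np.float64(u));v=np.atleast_1d(np.float64(v))
    a=(u-c['cx'])/c['fx'];b=(v-c['cy'])/c['fy'];x,y=a.copy(),b.copy()
    for _ in range(20):
        s=1+c['k1']*(x*x+y*y);x,y=a/s,b/s
    d=np.stack([x,-y,-np.ones_like(x)],-1)
    return c['T'][:3,3],d@c['T'][:3,:3].T
def plane(c,u,v,z):
    o,d=ray(c,u,v); t=(z-o[2])/d[:,2]; return o+d*t[:,None]
def pts(c,u,v):
    o,d=ray(c,u,v); dd=c['depth'][np.int32(np.round(np.atleast_1d(v))),np.int32(np.round(np.atleast_1d(u)))]
    return o+d*dd[:,None]
def cloud(c):
    v,u=np.mgrid[:480,:640]; return pts(c,u.ravel(),v.ravel()).reshape(480,640,3)
def two(c1,p1,c2,p2):
    o1,d1=ray(c1,*p1);o2,d2=ray(c2,*p2);d1=d1[0];d2=d2[0]
    s=np.linalg.lstsq(np.stack([d1,-d2],1),o2-o1,rcond=None)[0]
    a,b=o1+d1*s[0],o2+d2*s[1]; return (a+b)/2,np.linalg.norm(a-b)
def pix(c,P):
    P=np.atleast_2d(P); q=(P-c['T'][:3,3])@c['T'][:3,:3]; x=q[:,0]/-q[:,2];y=-q[:,1]/-q[:,2]
    s=1+c['k1']*(x*x+y*y); return np.stack([c['cx']+c['fx']*x*s,c['cy']+c['fy']*y*s],-1)
E
python3 - <<'E'
from h import *
np.set_printoptions(precision=3,suppress=True)
o=get_obs(); print(o, env.hold_point_z)
for n in ('top','side','wrist'):
    c=cam(n); cv2.imwrite(f'pics/{n}0.png',c['frame']); print(n,c['T'],c['fx'],c['k1'])
E
```

```text
{'time_s': 0.0, 'joints': array([-0.834,  0.256,  0.107, -0.   , -1.424, -0.285]), 'dq': array([-0.001,  0.001,  0.   , -0.   ,  0.001, -0.   ]), 'joint_torque': array([  0.002, -38.663,  23.795,   5.365,  -0.006,   0.   ]), 'position': array([ 0.24 , -0.494,  0.23 ]), 'tcp_rot': array([ 3.14, -0.  , -2.69]), 'contact_force': array([-0.868,  0.628,  0.214]), 'wrist_torque': array([ 0.031, -0.007,  0.038]), 'grasp_force': 0.0, 'finger_gap': 0.0850943763669936} 0.0187
top [[ 0.007  0.996 -0.086  0.423]
 [-1.     0.007  0.003 -0.065]
 [ 0.003  0.086  0.996  1.266]
 [ 0.     0.     0.     1.   ]] 490.05315899881674 -0.007713709479207715
side [[-0.949  0.156 -0.274  0.173]
 [-0.315 -0.525  0.791  0.974]
 [-0.02   0.836  0.548  0.79 ]
 [ 0.     0.     0.     1.   ]] 580.1664663065666 -0.16891594793695527
wrist [[-0.438 -0.865 -0.246  0.178]
 [ 0.899 -0.421 -0.121 -0.525]
 [ 0.001 -0.275  0.962  0.375]
 [ 0.     0.     0.     1.   ]] 331.2227181415813 -0.021628962581467223
```

View pics/top0.png

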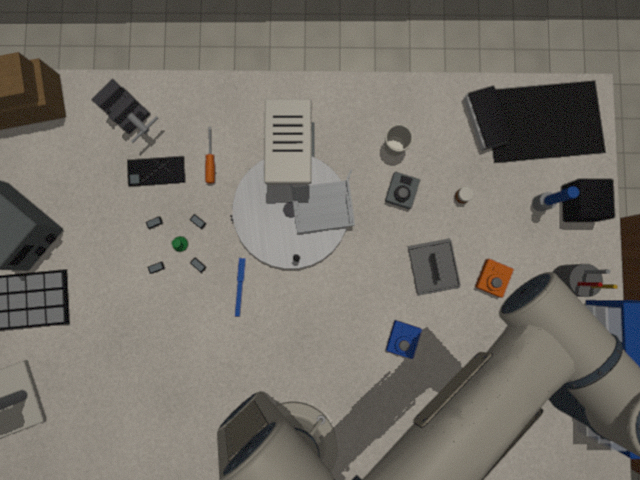

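View pics/side0.png

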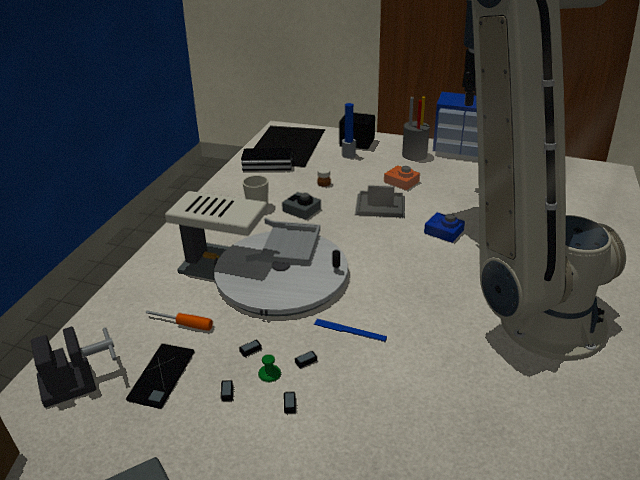

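The top view shows four dark trackers at (154,222), (198,221), (156,267) and (198,265) around the green lifter at (180,243). The grey tray is at (434,267) with its fin along image-vertical. The turntable axis is at about (291,210), its carrier points right and the knob is at (296,259).

There are three boxes with buttons: grey (402,190), orange (495,277) and blue (404,339). The grey one fits the description, because blue and orange are ruled out. Next I'll measure, and crop the candidates.

```bash
python3 - <<'E'
from h import *
np.set_printoptions(precision=4,suppress=True)
t=cam('top'); s=cam('side')
import pickle; pickle.dump((t,s),open('c0.pkl','wb'))
def blobs(c,roi,maxv,amin,amax):
    x0,y0,x1,y1=roi; m=np.zeros((480,640),np.uint8); f=c['frame'].max(2)
    m[y0:y1,x0:x1]=(f[y0:y1,x0:x1]<maxv)*255
    n,l,st,ce=cv2.connectedComponentsWithStats(m)
    out=[]
    for i in range(1,n):
        if amin<=st[i,4]<=amax:
            ct=max(cv2.findContours((l==i).astype(np.uint8),0,2)[0],key=cv2.contourArea)
            out.append((ce[i],st[i,4],cv2.minAreaRect(ct)))
    return out
T=blobs(t,(135,205,225,285),105,40,400); S=blobs(s,(200,330,330,420),90,60,900)
for b in T: print('T',b[0],b[1],b[2][1:],plane(t,*b[0],.0065)[0])
for b in S: print('S',b[0],b[1],b[2][1:],plane(s,*b[0],.0065)[0])
Ct,Cs=cloud(t),cloud(s)
for name,uv in dict(tray=(420,260),fin=(434,265),knob=(296,258),axis=(290,210),disc=(260,220),carr=(325,207),btn=(402,193),hood=(288,140),table=(350,330)).items():
    print(name,Ct[uv[1],uv[0]],plane(t,*uv,0)[0][:2])
a=cv2.resize(t['frame'][200:285,130:225],None,fx=4,fy=4,interpolation=2)
b=cv2.resize(t['frame'][165:205,380:425],None,fx=8,fy=8,interpolation=2)[:340]
d=cv2.resize(s['frame'][185:225,275:330],None,fx=7,fy=7,interpolation=2)
im=np.zeros((600,800,3),np.uint8); im[:a.shape[0],:a.shape[1]]=a; im[:b.shape[0],400:400+b.shape[1]]=b
e=cv2.resize(t['frame'][150:275,225:360],None,fx=2,fy=2,interpolation=2)
im[345:345+250,:270]=e; h=min(255,d.shape[0]); im[345:345+h,290:290+d.shape[1]]=d[:h]
cv2.imwrite('pics/crop1.png',im)
E
```

```text
T [197.5746 221.2537] 134 ((16.24207305908203, 8.277209281921387), 38.65980911254883) [0.5633 0.2536 0.0065]
T [154.0345 222.4276] 145 ((8.944271087646484, 16.54690170288086), 63.43495178222656) [0.5595 0.3662 0.0065]
T [179.76 243.64] 200 ((15.0, 15.0), 90.0) [0.505  0.2979 0.0065]
T [197.705  264.6259] 139 ((16.26345443725586, 8.485280990600586), 45.0) [0.4514 0.2501 0.0065]
T [155.9124 267.4526] 137 ((8.356289863586426, 16.71257972717285), 68.19859313964844) [0.4434 0.3571 0.0065]
S [250.1176 348.3098] 255 ((12.263676643371582, 22.473342895507812), 64.98310089111328) [0.5635 0.2537 0.0065]
S [305.8872 359.4864] 257 ((12.488758087158203, 21.626873016357422), 66.03751373291016) [0.4513 0.2496 0.0065]
S [268.9513 369.781 ] 411 ((26.540353775024414, 21.581497192382812), 65.224853515625) [0.5076 0.2951 0.0065]
S [226.9407 390.6037] 270 ((21.0, 13.0), 90.0) [0.5599 0.3657 0.0065]
S [289.572  402.7955] 264 ((22.0, 12.0), 90.0) [0.4438 0.3574 0.0065]
tray [ 0.4674 -0.3215  0.003 ] [ 0.4675 -0.3221]
fin [ 0.4542 -0.3526  0.0241] [ 0.4548 -0.3582]
knob [ 0.4673 -0.0058  0.0834] [ 0.4704 -0.0016]
axis [0.5908 0.0133 0.0331] [0.5953 0.0155]
disc [0.5658 0.0901 0.0237] [0.5685 0.0931]
carr [ 0.5994 -0.0754  0.031 ] [ 0.6038 -0.0757]
btn [ 0.6332 -0.268   0.0523] [ 0.6422 -0.2768]
hood [0.7367 0.0121 0.1575] [0.7814 0.0231]
table [ 0.2876 -0.1415 -0.001 ] [ 0.2877 -0.1415]
```

View pics/crop1.png

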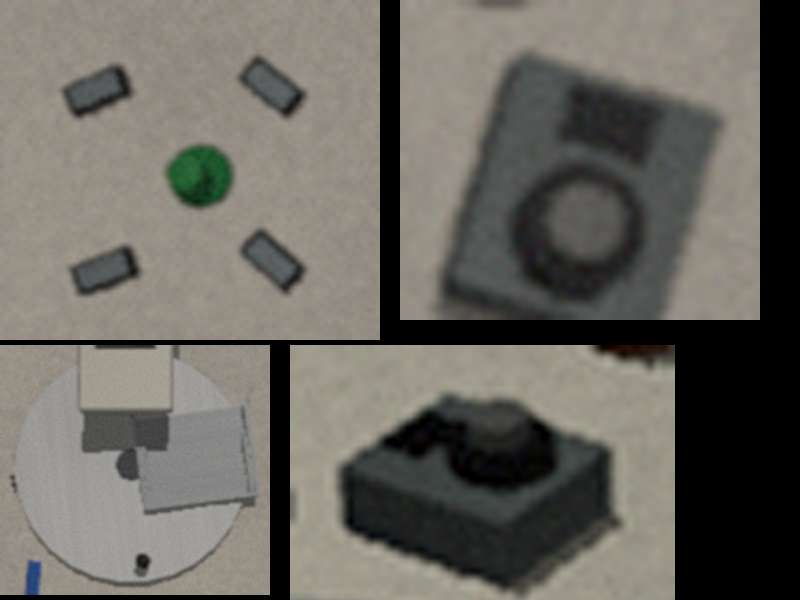

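The crop shows all four trackers lying screen up. The grey box at top-view (402,190) has a round button on it, so that is the one. The two views agree on the trackers to about 1 mm with their mid-height at 6.5 mm. I'll move over them for a close measurement.

Request:
apply_moves:
  moves: [0,0,0,-6.4,0,0,0,-6.4,0,0,0,-6.4,0,0,0,-6.4,0,0,0,-6.4,0,0,0,-6.4,0,0,0,-6.4,0,0,0,-6.4,0,0,0,-6.4,0,0,0,-6.4,-30,-10,0,0,-34,-12,-2,0,-34,-12,-2,0,-34,-12,-2,0,-34,-12,-2,0,-34,-12,-2,0,-34,-12,-2,0,-34,-12,-2,0,-34,-12,-2,0,-34,-12,0,0]
  gripper: 45

```text
time_s: 1.92
position: [0.359, -0.1574, 0.2479]
tcp_rot: [-3.14, -0.0, -1.573]
contact_force: [2.2, -1.6, 0.2]
finger_gap: 0.045
grasp_force: 0.0
```

Request:
apply_moves:
  moves: [-34,-12,0,0,-34,-12,0,0,-34,-12,0,0,-34,-12,0,0,-34,-12,0,0,-34,-12,0,0,-34,-12,0,0,-34,-12,0,0,-34,-12,0,0,-34,-12,0,0,-34,-12,0,0,-34,-12,0,0,-30,-5,0,0,0,0,0,0,0,0,0,0]

```text
time_s: 3.17
position: [0.5085, 0.28, 0.246]
tcp_rot: [3.14, -0.001, -1.571]
contact_force: [-0.6, -0.7, -0.4]
finger_gap: 0.0448
grasp_force: 0.0
```

```bash
cat >> h.py <<'E'
def trk(c,near=None,z=.013):
    """trackers: dark blobs near table; rect of the full top outline cast on z; returns [x,y,angle deg of long axis, L, W]"""
    f=c['frame'].max(2); m=((f<110)&(c['frame'].max(2).astype(int)-c['frame'].min(2)<30)).astype(np.uint8)
    n,l,st,ce=cv2.connectedComponentsWithStats(m); out=[]
    for i in range(1,n):
        if not 100<st[i,4]<6000: continue
        v,u=np.nonzero(l==i); P=plane(c,u,v,z)[:,:2]
        (x,y),(w,h),a=cv2.minAreaRect(np.float32(P*1000))
        if w<h: w,h,a=h,w,a+90
        if not(32<w<56 and 14<h<34): continue
        D=pts(c,*ce[i])[0]
        out.append(np.array([x,y,(a+90)%180-90,w,h,D[2]*1000,ce[i][0],ce[i][1]]))
    return out
E
python3 - <<'E'
from h import *
np.set_printoptions(precision=2,suppress=True)
o=get_obs(); print(o['position'],o['tcp_rot'],o['time_s'])
w=cam('wrist'); print(w['mount'])
for r in trk(w): print(r)
cv2.imwrite('pics/w1.png',w['frame'])
E
```

```text
[0.51 0.28 0.25] [ 3.14 -0.   -1.57] 3.1667
[[ 0.    0.96  0.27  0.07]
 [ 1.   -0.   -0.   -0.  ]
 [ 0.    0.27 -0.96 -0.14]
 [ 0.    0.    0.    1.  ]]
[453.97 247.24  49.11  39.24  20.34  15.57 375.47 179.84]
[564.53 251.33  52.49  40.95  20.72  15.39 279.48 183.49]
```

View pics/w1.png

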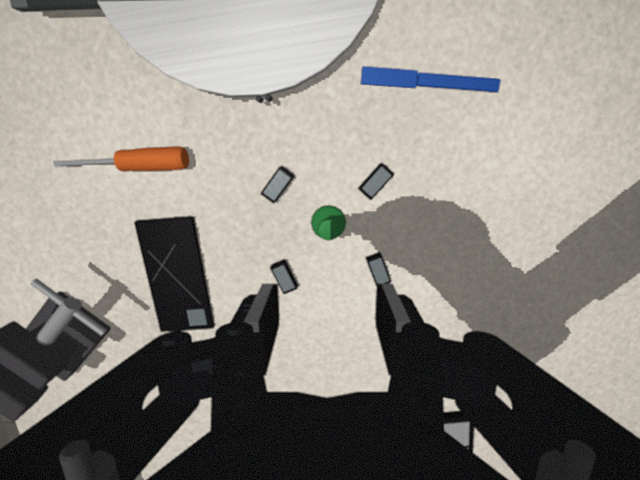

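The wrist view shows two trackers clear of the fingers, at (279,183) and (375,180). The other two are at (285,277) and (377,269), partly beside the fingers. The lifter is at (328,222). I'll pick the first one, at world (0.564, 0.252) with its long axis at 52°.

Request:
apply_moves:
  moves: [14,-28,20,0,14,-28,20,0,0,0,30,6.2,0,0,30,6.2,0,0,30,6.2,0,0,30,6.2,0,0,30,6.2,0,0,30,6.2,0,0,8,0,0,0,8,0,0,0,7,0,0,0,0,0,0,0,0,0]
  gripper: 45

```text
time_s: 4.3
position: [0.5655, 0.2509, 0.0057]
tcp_rot: [-3.141, 0.002, -2.221]
contact_force: [-0.0, -0.2, -0.2]
finger_gap: 0.0449
grasp_force: 0.0
```

Request:
apply_moves:
  moves: [0,0,0,0,0,0,0,0,0,0,0,0,0,0,0,0,0,0,0,0,0,0,0,0,0,0,-10,0,0,0,-30,0,0,0,-30,0,0,0,-30,0,0,0,-30,0,0,0,-30,0,0,0,-30,0,0,0,-20,0]
  gripper: 0

```text
time_s: 5.47
position: [0.5652, 0.2506, 0.2186]
tcp_rot: [-3.14, 0.004, -2.222]
contact_force: [0.4, -1.0, 0.5]
finger_gap: 0.0185
grasp_force: 59.3
```

```bash
python3 - <<'E'
from h import *
o=get_obs(); print(o['position'],o['tcp_rot'],o['time_s'],o['finger_gap'],o['grasp_force'])
t=cam('top')
# tray from top: grey region, world coordinates from depth
import pickle
t0,s0=pickle.load(open('c0.pkl','rb'))
f=t0['frame'].astype(int); u0,v0,u1,v1=400,230,470,305
g=f[v0:v1,u0:u1].max(2); m=(g<118).astype(np.uint8); m=cv2.morphologyEx(m,cv2.MORPH_CLOSE,np.ones((5,5)))
n,l,st,ce=cv2.connectedComponentsWithStats(m); i=1+np.argmax(st[1:,4]); print(st[i],ce[i]+[u0,v0])
v,u=np.nonzero(l==i); P=plane(t0,u+u0,v+v0,.008)[:,:2]*1000
print(cv2.minAreaRect(np.float32(P)))
E
```

```text
[0.5652178  0.25058517 0.21857506] [-3.13962167  0.00391858 -2.22181489] 5.4667 0.01846690252129571 59.27976429462433
[   7    9   53   57 2261] [433.44183989 266.61477222]
((450.7359313964844, -354.7740783691406), (129.52951049804688, 115.77437591552734), 10.861954689025879)
```

Request:
apply_moves:
  moves: [0,0,0,-6.9,0,0,0,-6.9,0,0,0,-6.9,0,0,0,-6.9,0,0,0,-6.9,0,0,0,-6.9,0,0,0,-6.8,31,13,0,0,31,13,0,0,31,13,0,0,31,13,0,0,31,13,0,0,31,13,0,0,31,13,0,0,31,13,0,0,31,13,0,0,31,13,0,0,31,13,0,0,31,13,0,0,31,13,0,0]

```text
time_s: 7.18
position: [0.4739, -0.1785, 0.2148]
tcp_rot: [-3.141, -0.0, -1.38]
contact_force: [0.5, 0.7, -0.2]
finger_gap: 0.0174
grasp_force: 62.7
```

Request:
apply_moves:
  moves: [31,13,0,0,31,15,0,0,31,15,0,0,0,0,0,0,0,0,0,0]

```text
time_s: 7.6
position: [0.4492, -0.278, 0.2143]
tcp_rot: [3.141, 0.0, -1.384]
contact_force: [0.5, 0.1, -0.5]
finger_gap: 0.0181
grasp_force: 62.7
```

```bash
cat >> h.py <<'E'
def tray(c,z=.004,show=None):
    """grey tray plate; returns rect in mm of dark grey pixels cast to plane z"""
    f=c['frame'].astype(int); hsv=cv2.cvtColor(c['frame'],cv2.COLOR_BGR2HSV)
    C=cloud(c); ok=(C[...,2]>-.01)&(C[...,2]<.075)&(np.abs(C[...,0]-.451)<.13)&(np.abs(C[...,1]+.355)<.13)
    m=((f.max(2)<125)&(f.max(2)-f.min(2)<25)&ok).astype(np.uint8)
    m=cv2.morphologyEx(m,cv2.MORPH_OPEN,np.ones((5,5))); n,l,st,ce=cv2.connectedComponentsWithStats(m)
    i=1+np.argmax(st[1:,4]); return l==i,C
E
python3 - <<'E'
from h import *
np.set_printoptions(precision=4,suppress=True)
o=get_obs(); print(o['position'],o['tcp_rot'],o['time_s'],o['finger_gap'])
w=cam('wrist'); cv2.imwrite('pics/w2.png',w['frame'])
import pickle; pickle.dump(w,open('w2.pkl','wb'))
m,C=tray(w); v,u=np.nonzero(m)
print(len(u),cv2.minAreaRect(np.float32(plane(w,u,v,.013)[:,:2]*1000)))
Q=C[m]; F=Q[Q[:,2]>.045]; print(len(F),F.mean(0),np.percentile(Q[:,2],[5,50,99]))
if len(F)>20: print(cv2.minAreaRect(np.float32(F[:,:2]*1000)))
E
```

```text
[ 0.4492 -0.278   0.2143] [ 3.1413  0.0003 -1.384 ] 7.6 0.01811047252421211
701 ((442.87139892578125, -354.1943054199219), (74.2487564086914, 8.6954984664917), 10.836783409118652)
120 [ 0.4468 -0.3564  0.0564] [0.0043 0.0057 0.0621]
((448.5286560058594, -356.1052551269531), (59.53601837158203, 0.7580587863922119), 11.082761764526367)
```

View pics/w2.png

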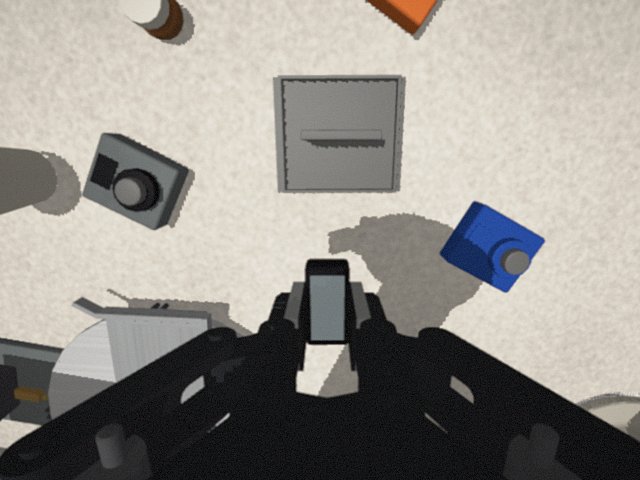

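The view shows the tracker held screen up at (327,308). The tray corners are at (274,76), (405,75), (401,191) and (279,192), and the fin top runs (302..382,133). The grey box's button is at (135,188).

```bash
cat >> h.py <<'E'
def rows(dp,yaw):
    "world delta (mm) -> tool dx,dy,dz at yaw"
    c,s=np.cos(yaw),np.sin(yaw); return np.array([dp[0]*c+dp[1]*s, dp[0]*s-dp[1]*c, -dp[2]])
E
python3 - <<'E'
from h import *
import pickle
np.set_printoptions(precision=4,suppress=True)
w=pickle.load(open('w2.pkl','rb')); t0,s0=pickle.load(open('c0.pkl','rb'))
g=w['frame'].max(2); sub=g[60:210,260:420]
lab=(g<150).astype(np.uint8); lab[:60]=0;lab[210:]=0;lab[:,:260]=0;lab[:,420:]=0
lab=cv2.morphologyEx(lab,cv2.MORPH_OPEN,np.ones((5,5)))
v,u=np.nonzero(lab); print(len(u),u.min(),u.max(),v.min(),v.max())
print('wrist z4',cv2.minAreaRect(np.float32(plane(w,u,v,.008)[:,:2]*1000)))
C=plane(w,[274.5,405,401,279],[76,75,191.5,192],.008); print(C*1000,C.mean(0))
fin=plane(w,[342],[133],.060); print('fin z60',fin)
# side view tray & fin: two-view height of the fin top ends
b=cv2.resize(s0['frame'][175:225,345:415],None,fx=8,fy=8,interpolation=2); cv2.imwrite('pics/sidetray.png',b)
# fin top predicted pixel in side/top
for c,n in((t0,'top'),(s0,'side')): print(n,pix(c,fin))
# held tracker
h=plane(w,[327.5,327.5],[260,343],.214+.013); print('held',h, rows((h.mean(0)-tool()[:3,3])*1000,-1.384))
E
```

```text
14676 274 404 75 192
wrist z4 ((452.89276123046875, -358.703857421875), (127.86297607421875, 113.2963638305664), 10.943531036376953)
[[ 525.1548 -401.8136    8.    ]
 [ 401.181  -426.4214    8.    ]
 [ 377.4396 -316.1166    8.    ]
 [ 504.0189 -291.4539    8.    ]] [ 0.4519 -0.359   0.008 ]
fin z60 [[ 0.4523 -0.3599  0.06  ]]
top [[440.3327 265.4338]]
side [[380.8574 185.4184]]
held [[ 0.4542 -0.3015  0.227 ]
 [ 0.4467 -0.2624  0.227 ]] [  5.0728   0.1313 -12.6912]
```

View pics/sidetray.png

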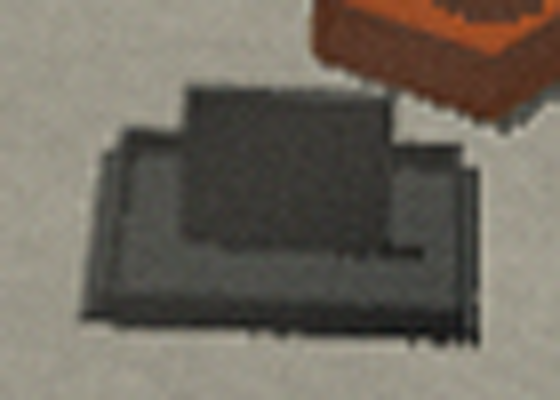

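Side and wrist views agree on the fin top at 60 mm, and the tray centre is at about (0.451, -0.3565) with yaw 10.9°. I'll place this tracker in the tray's (+24, +28) mm slot.

Request:
apply_moves:
  moves: [24,-5,0,0,25,-6,0,0,0,0,30,0,0,0,30,0,0,0,30,0,0,0,30,0,0,0,30,0,0,0,26,0,0,0,10,0,0,0,7,0,0,0,5,0,0,0,4,0,0,0,0,0,0,0,0,0]

```text
time_s: 8.82
position: [0.4709, -0.3228, 0.0133]
tcp_rot: [-3.14, -0.001, -1.381]
contact_force: [0.2, -0.3, 0.1]
finger_gap: 0.0175
grasp_force: 62.8
```

Request:
apply_moves:
  moves: [0,0,3,0,0,0,0,0]

```text
time_s: 8.98
position: [0.4708, -0.3229, 0.0099]
tcp_rot: [-3.14, -0.001, -1.381]
contact_force: [-0.1, 0.1, 0.8]
finger_gap: 0.0177
grasp_force: 62.8
```

Request:
apply_moves:
  moves: [0,0,0,0,0,0,0,0,0,0,0,0,0,0,-10,0,0,0,-30,0,0,0,-35,0,0,0,-35,0,0,0,-35,0,0,0,-35,0,0,0,0,0]
  gripper: 28

```text
time_s: 9.82
position: [0.473, -0.325, 0.1986]
tcp_rot: [-3.131, -0.01, -1.38]
contact_force: [0.4, -0.8, 0.5]
finger_gap: 0.0278
grasp_force: 0.0
```

```bash
cat >> h.py <<'E'
def look():
    "trackers on the table from top (+ side for check)"
    for n,roi,mv in(('top',(100,190,230,300),105),('side',(190,320,350,430),90)):
        c=cam(n); x0,y0,x1,y1=roi; m=np.zeros((480,640),np.uint8); f=c['frame']
        m[y0:y1,x0:x1]=((f.max(2)<mv)&(f.max(2).astype(int)-f.min(2)<30))[y0:y1,x0:x1]
        k,l,st,ce=cv2.connectedComponentsWithStats(m)
        for i in range(1,k):
            if 60<st[i,4]<420:
                v,u=np.nonzero(l==i); P=np.float32(plane(c,u,v,.0065)[:,:2]*1000); (x,y),(w,h),a=cv2.minAreaRect(P)
                if w<h: w,h,a=h,w,a+90
                print(n,np.round(P.mean(0),1),'ang',round((a+90)%180-90,1),'size',round(w,1),round(h,1),'px',np.round(ce[i]),st[i,4])
    o=get_obs(); print('tcp',np.round(np.array(o['position'])*1000,1),'yaw',round(np.degrees(o['tcp_rot'][2]),1),o['time_s'])
E
python3 - <<'E'
from h import *
look()
w=cam('wrist'); cv2.imwrite('pics/w3.png',w['frame'][0:480])
E
```

```text
top [559.3 366.1] ang -65.2 size 42.4 23.5 px [154. 222.] 143
top [451.3 250. ] ang 46.1 size 42.2 21.5 px [198. 265.] 138
top [443.4 357.2] ang -69.7 size 41.8 22.1 px [156. 267.] 136
side [676.9 235.5] ang 25.7 size 46.8 19.9 px [202. 330.] 70
side [451.4 249.6] ang 49.9 size 43.4 31.0 px [306. 360.] 255
side [559.9 365.8] ang -64.3 size 52.1 23.2 px [227. 391.] 266
side [443.9 357.2] ang -69.1 size 49.8 20.7 px [290. 403.] 262
tcp [ 471.  -322.9  191.9] yaw -79.1 9.9167
```

View pics/w3.png

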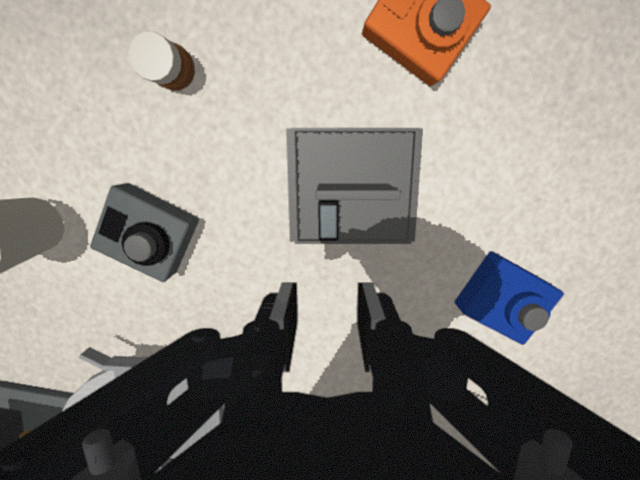

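The tracker lies screen up at (328,220), inside the near half. The next one is at (0.4513, 0.250) with its long axis at 48°.

Request:
apply_moves:
  moves: [-33,-5,0,0,-33,-5,0,0,-33,-5,0,0,-33,-5,0,0,-33,-5,0,0,-33,-5,0,0,-33,-5,0,0,-33,-5,0,0,-33,-5,0,0,-33,-5,0,0,-33,-5,0,0,-33,-5,0,0,-33,-5,0,0,-33,-5,0,0,-33,-5,0,0,-33,-5,0,0,-33,-5,0,0,-5,-4,0,0,0,0,0,6.6,0,0,0,6.6]
  gripper: 45

```text
time_s: 11.63
position: [0.4499, 0.2502, 0.1876]
tcp_rot: [3.139, -0.003, -1.615]
contact_force: [0.3, -0.4, -0.9]
finger_gap: 0.0449
grasp_force: 0.0
```

Request:
apply_moves:
  moves: [0,0,25,6.6,0,0,25,6.6,0,0,25,6.6,0,0,25,6.6,0,0,25,6.6,0,0,25,6.6,0,0,0,0,0,0,0,0]

```text
time_s: 12.3
position: [0.4496, 0.2487, 0.038]
tcp_rot: [-3.142, -0.005, -2.299]
contact_force: [0.4, 0.7, 0.7]
finger_gap: 0.045
grasp_force: 0.0
```

Request:
apply_moves:
  moves: [-2,0,12,0,0,0,12,0,0,0,9,0,0,0,0,0]

```text
time_s: 12.63
position: [0.4516, 0.2511, 0.0058]
tcp_rot: [3.141, -0.001, -2.3]
contact_force: [-0.2, -0.4, -0.9]
finger_gap: 0.0451
grasp_force: 0.0
```

Request:
apply_moves:
  moves: [0,0,0,0,0,0,0,0,0,0,0,0,0,0,0,0,0,0,0,0,0,0,0,0,0,0,-10,0,0,0,-30,0,0,0,-30,-6.6,0,0,-30,-6.6,0,0,-30,-6.6,0,0,-30,-6.6,0,0,-30,-6.6,0,0,0,-6.6,0,0,0,-6.6,0,0,0,-6.6]
  gripper: 0

```text
time_s: 13.97
position: [0.452, 0.2516, 0.1978]
tcp_rot: [-3.14, 0.001, -1.375]
contact_force: [0.4, -0.5, -0.9]
finger_gap: 0.0176
grasp_force: 58.7
```

Request:
apply_moves:
  moves: [33,8,0,0,33,8,0,0,33,8,0,0,33,8,0,0,33,8,0,0,33,8,0,0,33,8,0,0,33,8,0,0,33,8,0,0,33,8,0,0,33,8,0,0,33,8,0,0,33,8,0,0,33,8,0,0,33,8,0,0,33,8,0,0,33,8,0,0,0,0,0,0,0,0,0,0]

```text
time_s: 15.55
position: [0.4237, -0.3265, 0.1964]
tcp_rot: [3.141, 0.0, -1.384]
contact_force: [-0.6, 0.6, -0.1]
finger_gap: 0.0179
grasp_force: 58.8
```

```bash
python3 - <<'E'
from h import *
look(); o=get_obs(); print(o['finger_gap'])
w=cam('wrist'); g=w['frame'].max(2)
T=tool(); y=T[0,0]
p=pix(w,[[.4692,-.324,.017],[.422,-.333,.017]]);print(p)
f=w['frame'][250:360,290:365]; print(np.nonzero((g[230:380,327]<60))[0][[0,-1]]+230)
P=np.array([.422,-.333,.2]); print(rows((P-T[:3,3])*1000,np.arctan2(T[1,0],T[0,0])))
E
```

```text
top [559.4 366. ] ang -62.6 size 42.4 23.5 px [154. 222.] 145
top [443.4 357.2] ang -69.7 size 41.8 22.1 px [156. 267.] 136
side [676.9 235.5] ang 25.7 size 46.8 19.9 px [202. 330.] 70
side [560.  365.6] ang -64.3 size 52.1 23.3 px [227. 391.] 268
side [444.  357.1] ang -69.1 size 49.9 20.7 px [290. 403.] 263
tcp [ 424.2 -324.8  196.7] yaw -79.1 15.65
0.017503100607155053
[[283.08935835 211.50479604]
 [331.50697271 211.62507941]]
[252 335]
[ 7.9459608   3.98799548 -3.24771392]
```

Request:
apply_moves:
  moves: [8,4,10,0,0,0,30,0,0,0,30,0,0,0,30,0,0,0,30,0,0,0,28,0,0,0,12,0,0,0,6,0,0,0,5,0,0,0,5,0,0,0,0,0,0,0,0,0]

```text
time_s: 16.7
position: [0.423, -0.334, 0.0117]
tcp_rot: [-3.14, -0.002, -1.38]
contact_force: [-1.9, 2.5, 4.0]
finger_gap: 0.0178
grasp_force: 59.3
```

Request:
apply_moves:
  moves: [0,0,0,0,0,0,0,0,0,0,0,0,0,0,-10,0,0,0,-30,0,0,0,-35,0,0,0,-35,0,0,0,-35,0,0,0,-35,0,0,0,0,0]
  gripper: 28

```text
time_s: 17.53
position: [0.4248, -0.3363, 0.1992]
tcp_rot: [-3.132, -0.011, -1.38]
contact_force: [1.2, -0.3, 1.4]
finger_gap: 0.0277
grasp_force: 0.0
```

```bash
python3 - <<'E'
from h import *
look()
T=tool(); y=np.arctan2(T[1,0],T[0,0]); 
for P in ([.5598,.3658],[.4437,.3571]): print(rows((np.r_[P,.19]-T[:3,3])*1000,y))
w=cam('wrist'); cv2.imwrite('pics/w4.png',w['frame'][60:300,220:500])
E
```

```text
top [559.3 366.1] ang -65.2 size 42.4 23.5 px [154. 222.] 143
top [443.4 357.1] ang -67.6 size 41.9 21.6 px [156. 267.] 135
side [676.9 235.5] ang 25.7 size 46.8 19.9 px [202. 330.] 70
side [559.9 365.7] ang -64.3 size 52.1 23.3 px [227. 391.] 268
side [443.9 357.2] ang -69.1 size 49.9 20.7 px [290. 403.] 264
tcp [ 422.8 -334.1  192.7] yaw -79.1 17.6333
[-661.42165906 -266.69963659    2.67482306]
[-674.79888452 -151.04519509    2.67482306]
```

View pics/w4.png

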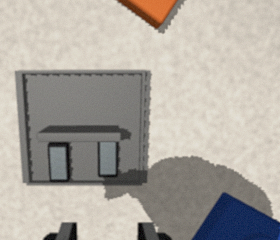

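Both trackers lie flat in the near half, at crop (60,162) and (108,158). The next is at (0.5597, 0.366), long axis -65°.

Request:
apply_moves:
  moves: [-33,-13,0,0,-33,-13,0,0,-33,-13,0,0,-33,-13,0,0,-33,-13,0,0,-33,-13,0,0,-33,-13,0,0,-33,-13,0,0,-33,-13,0,0,-33,-13,0,0,-33,-13,0,0,-33,-13,0,0,-33,-13,0,0,-33,-13,0,0,-33,-13,0,0,-33,-13,0,0,-33,-13,0,0,-33,-13,0,0,-33,-13,0,0,-33,-13,0,0]
  gripper: 45

```text
time_s: 19.35
position: [0.5521, 0.3647, 0.1886]
tcp_rot: [3.139, -0.002, -1.381]
contact_force: [1.3, 0.5, 0.4]
finger_gap: 0.0449
grasp_force: 0.0
```

Request:
apply_moves:
  moves: [-1,-7,20,0,0,0,30,-7,0,0,30,-7,0,0,30,0,0,0,30,0,0,0,12,0,0,0,0,0,0,0,0,0]

```text
time_s: 20.02
position: [0.5587, 0.365, 0.0369]
tcp_rot: [3.138, -0.002, -1.136]
contact_force: [-0.4, 1.2, 1.0]
finger_gap: 0.0453
grasp_force: 0.0
```

```bash
python3 - <<'E'
from h import *
look()
T=tool(); y=np.arctan2(T[1,0],T[0,0]); print(rows((np.r_[.5597,.3659,.0055]-T[:3,3])*1000,y))
E
```

```text
tcp [560.1 366.3  39.5] yaw -65.1 20.1167
[ 0.18143468  0.47667422 34.01289057]
```

Request:
apply_moves:
  moves: [0,0,13,0,0,0,12,0,0,0,9,0,0,0,0,0]

```text
time_s: 20.45
position: [0.5582, 0.365, 0.0022]
tcp_rot: [3.138, -0.001, -1.137]
contact_force: [-0.8, -0.7, -1.1]
finger_gap: 0.045
grasp_force: 0.0
```

Request:
apply_moves:
  moves: [0,0,0,0,0,0,0,0,0,0,0,0,0,0,0,0,0,0,0,0,0,0,0,0,0,0,-10,0,0,0,-30,0,0,0,-30,7,0,0,-30,7,0,0,-30,0,0,0,-30,0,0,0,-30,0]
  gripper: 0

```text
time_s: 21.53
position: [0.559, 0.3655, 0.1963]
tcp_rot: [3.141, 0.0, -1.381]
contact_force: [0.8, 0.5, -0.4]
finger_gap: 0.0177
grasp_force: 60.7
```

Request:
apply_moves:
  moves: [35,11,0,0,35,11,0,0,35,11,0,0,35,11,0,0,35,11,0,0,35,11,0,0,35,11,0,0,35,11,0,0,35,11,0,0,35,11,0,0,35,11,0,0,35,11,0,0,35,11,0,0,35,11,0,0,35,11,0,0,35,11,0,0,35,11,0,0,35,11,0,0,35,11,0,0,35,11,0,0]

```text
time_s: 23.2
position: [0.4747, -0.3648, 0.1947]
tcp_rot: [-3.142, 0.0, -1.381]
contact_force: [1.4, -0.1, -0.4]
finger_gap: 0.018
grasp_force: 60.7
```

```bash
python3 - <<'E'
from h import *
look(); print(get_obs()['finger_gap'])
T=tool(); y=np.arctan2(T[1,0],T[0,0]); print(rows((np.r_[.480,-.380,.0105]-T[:3,3])*1000,y))
w=cam('wrist'); g=w['frame'].max(2); c=g[200:400,327]; print(np.nonzero(c<60)[0][[0,-1]]+200)
# tray now, from top
t=cam('top'); import pickle
g=t['frame'][230:305,400:470].max(2); m=cv2.morphologyEx((g<118).astype(np.uint8),cv2.MORPH_CLOSE,np.ones((5,5)))
cv2.imwrite('pics/t5.png',t['frame'])
E
```

```text
top [443.5 357. ] ang -67.6 size 41.9 21.6 px [156. 267.] 136
side [676.9 235.5] ang 25.7 size 46.8 19.9 px [202. 330.] 70
side [443.8 357.2] ang -69.1 size 49.8 20.7 px [290. 403.] 262
tcp [ 473.8 -367.3  193.7] yaw -79.4 23.3
0.01804289853879748
[ 13.58577577  -3.79777788 183.2223131 ]
[254 399]
```

Request:
apply_moves:
  moves: [13,-4,10,0,0,0,30,0,0,0,30,0,0,0,30,0,0,0,30,0,0,0,25,0,0,0,12,0,0,0,6,0,0,0,5,0,0,0,5,0,0,0,0,0,0,0,0,0]

```text
time_s: 24.4
position: [0.4821, -0.3747, 0.0117]
tcp_rot: [-3.141, 0.0, -1.38]
contact_force: [-0.4, 0.2, 0.6]
finger_gap: 0.0179
grasp_force: 87.5
```

Request:
apply_moves:
  moves: [0,0,1,0,0,0,0,0]

```text
time_s: 24.57
position: [0.4822, -0.3751, 0.0109]
tcp_rot: [-3.141, -0.0, -1.381]
contact_force: [-1.0, 2.0, 2.2]
finger_gap: 0.0178
grasp_force: 87.7
```

Request:
apply_moves:
  moves: [0,0,0,0,0,0,0,0,0,0,0,0,0,0,-10,0,0,0,-30,0,0,0,-35,0,0,0,-35,0,0,0,-35,0,0,0,-35,0,0,0,0,0]
  gripper: 28

```text
time_s: 25.4
position: [0.4844, -0.3778, 0.2]
tcp_rot: [-3.132, -0.011, -1.38]
contact_force: [-0.4, -0.5, 0.2]
finger_gap: 0.0279
grasp_force: 0.0
```

```bash
python3 - <<'E'
from h import *
look()
T=tool(); y=np.arctan2(T[1,0],T[0,0]); print(rows((np.r_[.4437,.3571,.19]-T[:3,3])*1000,y))
E
```

```text
top [443.4 357.2] ang -69.7 size 41.8 22.1 px [156. 267.] 136
side [676.9 235.5] ang 25.7 size 46.8 19.9 px [202. 330.] 70
side [443.9 357.2] ang -69.1 size 49.8 20.7 px [290. 403.] 263
tcp [ 482.7 -375.5  193. ] yaw -79.1 25.5
[-726.81691606 -100.04042526    2.96005229]
```

Request:
apply_moves:
  moves: [-20,-5,0,0,-37,-5,0,0,-37,-5,0,0,-37,-5,0,0,-37,-5,0,0,-37,-5,0,0,-37,-5,0,0,-37,-5,0,0,-37,-5,0,0,-37,-5,0,0,-37,-5,0,0,-37,-5,0,0,-37,-5,0,0,-37,-5,0,0,-37,-5,0,0,-37,-5,0,0,-37,-5,0,0,-37,-5,0,0,-37,-5,0,0,-37,-5,0,0]
  gripper: 45

```text
time_s: 27.17
position: [0.4425, 0.355, 0.1892]
tcp_rot: [3.14, -0.001, -1.381]
contact_force: [0.3, -0.0, 0.8]
finger_gap: 0.0452
grasp_force: 0.0
```

```bash
python3 - <<'E'
from h import *
T=tool(); y=np.arctan2(T[1,0],T[0,0]); print(T[:3,3],rows((np.r_[.4437,.3571,.036]-T[:3,3])*1000,y))
t=cam('top'); a=cv2.resize(t['frame'][235:300,400:470],None,fx=8,fy=8,interpolation=2); cv2.imwrite('pics/t6.png',a)
E
```

```text
[0.44247436 0.35501654 0.18918713] [ -1.81419102  -1.59741339 153.18713303]
```

View pics/t6.png

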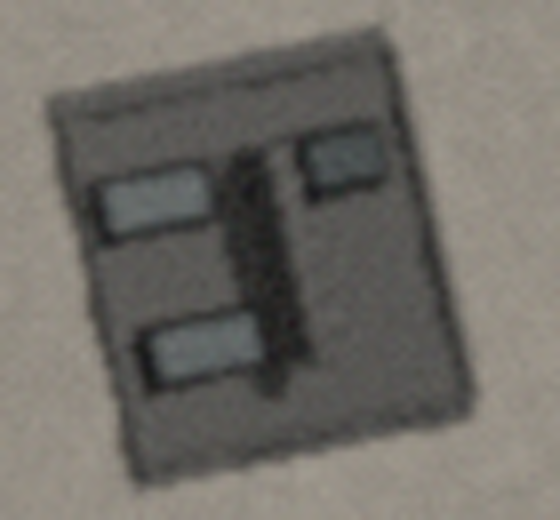

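The top crop shows three trackers in place, at crop (155,205), (205,350) and (345,160). Part of the third is hidden behind the fin. Now the fourth.

Request:
apply_moves:
  moves: [-2,-2,20,0,0,0,30,-5,0,0,30,-5,0,0,30,0,0,0,30,0,0,0,22,0,0,0,12,0,0,0,9,0,0,0,0,0,0,0,0,0]

```text
time_s: 28.05
position: [0.4451, 0.3558, 0.0072]
tcp_rot: [3.141, -0.001, -1.206]
contact_force: [-0.6, 1.4, -0.1]
finger_gap: 0.0453
grasp_force: 0.0
```

Request:
apply_moves:
  moves: [0,0,0,0,0,0,0,0,0,0,0,0,0,0,0,0,0,0,0,0,0,0,0,0,0,0,-10,0,0,0,-30,0,0,0,-30,5,0,0,-30,5,0,0,-30,0,0,0,-30,0,0,0,-30,0]
  gripper: 0

```text
time_s: 29.13
position: [0.4448, 0.3557, 0.1996]
tcp_rot: [-3.141, 0.001, -1.381]
contact_force: [1.3, 1.2, -0.5]
finger_gap: 0.0176
grasp_force: 58.7
```

Request:
apply_moves:
  moves: [25,5,0,0,35,7,0,0,35,7,0,0,35,7,0,0,35,7,0,0,35,7,0,0,35,7,0,0,35,7,0,0,35,7,0,0,35,7,0,0,35,7,0,0,35,7,0,0,35,7,0,0,35,7,0,0,35,7,0,0,35,7,0,0,35,7,0,0,35,7,0,0,0,0,0,0,0,0,0,0]

```text
time_s: 30.8
position: [0.4398, -0.2777, 0.1973]
tcp_rot: [3.141, 0.0, -1.384]
contact_force: [-0.3, 0.1, -0.9]
finger_gap: 0.0174
grasp_force: 58.8
```

```bash
python3 - <<'E'
from h import *
import pickle
w=cam('wrist'); cv2.imwrite('pics/w7.png',w['frame'][30:300,200:480]); pickle.dump(w,open('w7.pkl','wb'))
T=tool(); y=np.arctan2(T[1,0],T[0,0]); print(T[:3,3],get_obs()['finger_gap'],rows((np.r_[.4328,-.389,.0105]-T[:3,3])*1000,y))
E
```

```text
[ 0.44002213 -0.27656814  0.19741839] 0.017285987226769148 [109.09692478  28.12373479 186.9183856 ]
```

View pics/w7.png

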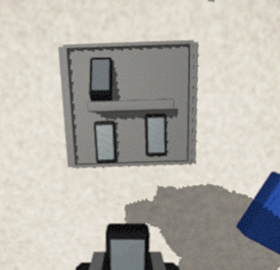

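```bash
python3 - <<'E'
from h import *
import pickle
np.set_printoptions(precision=1,suppress=True,linewidth=150)
w=pickle.load(open('w7.pkl','rb')); C=cloud(w)*1000
for u,r in((301,range(82,136,4)),(305,range(146,196,4)),(356,range(138,190,4))):
    print(u,[ (v,round(float(np.median(C[v-1:v+2,u-3:u+4,2])),1)) for v in r])
sub=w['frame'][30:210,240:420]; cv2.imwrite('pics/w8.png',cv2.resize(sub,None,fx=3.3,fy=3.3,interpolation=2))
E
```

```text
301 [(82, 5.5), (86, 5.6), (90, 19.7), (94, 21.8), (98, 24.3), (102, 26.3), (106, 28.9), (110, 31.0), (114, 33.5), (118, 35.7), (122, 36.9), (126, 35.6), (130, 31.3), (134, 61.4)]
305 [(146, 5.7), (150, 13.2), (154, 18.5), (158, 18.7), (162, 19.2), (166, 19.4), (170, 19.0), (174, 19.4), (178, 19.3), (182, 19.2), (186, 19.3), (190, 18.2), (194, 14.1)]
356 [(138, 61.1), (142, 5.8), (146, 18.2), (150, 18.8), (154, 19.0), (158, 18.9), (162, 19.4), (166, 19.0), (170, 18.9), (174, 19.0), (178, 19.0), (182, 18.5), (186, 6.3)]
```

View pics/w8.png

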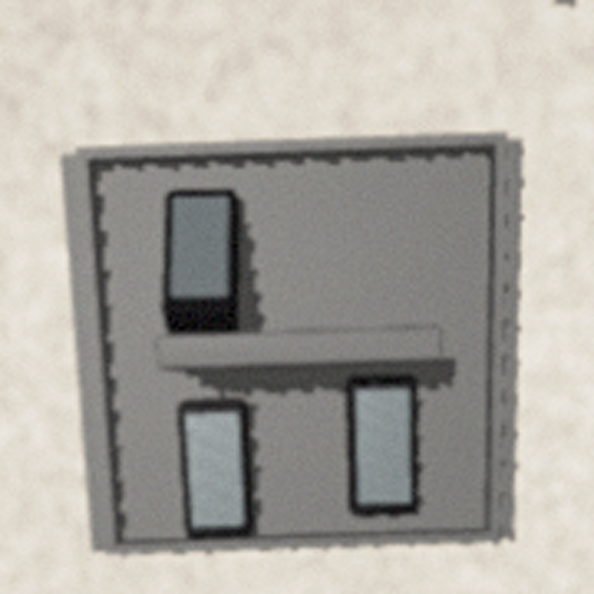

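The third tracker (crop 200,260) leans on the fin: its near end is at 36 mm and its far end at 20 mm. The first two are flat at 19 mm. I'll place the fourth further from the fin, then mend the third.

Request:
apply_moves:
  moves: [30,8,0,0,30,8,0,0,30,8,0,0,23,5,0,0,0,0,30,0,0,0,30,0,0,0,30,0,0,0,20,0,0,0,0,0,0,0,0,0,0,0,0,0]

```text
time_s: 31.77
position: [0.4346, -0.3927, 0.0895]
tcp_rot: [-3.14, -0.002, -1.379]
contact_force: [-0.3, 0.0, 0.0]
finger_gap: 0.0174
grasp_force: 58.8
```

```bash
cat >> h.py <<'E'
def to(x,y,z,n=5):
    Ps=[]
    for _ in range(n):
        cam('side'); Ps.append(tool())
    p=np.mean([q[:3,3] for q in Ps],0)*1000; yw=np.mean([np.arctan2(q[1,0],q[0,0]) for q in Ps])
    print('tcp',p.round(1),'yaw',round(np.degrees(yw),2),'sd',np.std([q[:3,3] for q in Ps],0).round(4),'need',rows(np.array([x,y,z])*1000-p,yw).round(1))
E
python3 - <<'E'
from h import *
to(.4333,-.3934,.0115)
E
```

```text
tcp [ 434.5 -392.9   89.3] yaw -79.07 sd [0.0003 0.0001 0.0004] need [ 0.2  1.2 77.8]
```

Request:
apply_moves:
  moves: [0,1,20,0,0,0,25,0,0,0,14,0,0,0,8,0,0,0,6,0,0,0,4,0,0,0,0,0,0,0,0,0]

```text
time_s: 32.68
position: [0.432, -0.3925, 0.0127]
tcp_rot: [3.141, -0.0, -1.38]
contact_force: [-5.2, 6.4, 12.7]
finger_gap: 0.0174
grasp_force: 60.3
```

```bash
python3 - <<'E'
from h import *
to(.4333,-.3934,.0105)
print(get_obs()['contact_force'])
E
```

```text
tcp [ 432.1 -392.5   12.7] yaw -79.09 sd [0. 0. 0.] need [ 1.1 -1.1  2.2]
[-5.589148    7.05865174 12.36599169]
```

Request:
apply_moves:
  moves: [-1,0,-1,0,-1,0,0,0,0,0,0,0]

```text
time_s: 33.18
position: [0.433, -0.3916, 0.0127]
tcp_rot: [-3.14, -0.002, -1.38]
contact_force: [-1.5, 0.0, 6.3]
finger_gap: 0.0173
grasp_force: 59.6
```

Request:
apply_moves:
  moves: [0,0,0,0,0,0,0,0,0,0,0,0,0,0,-6,0,0,0,-20,0,0,0,-30,0,0,0,-35,0,-30,0,-35,0,-40,0,-35,0,-40,0,0,0,-20,0,0,0,0,0,0,0,0,0,0,0]
  gripper: 28

```text
time_s: 34.27
position: [0.4097, -0.2737, 0.1623]
tcp_rot: [-3.14, -0.001, -1.379]
contact_force: [-0.1, -1.1, 0.5]
finger_gap: 0.0285
grasp_force: 0.0
```

```bash
python3 - <<'E'
from h import *
import pickle
to(.45,-.358,.2)
w=cam('wrist'); pickle.dump(w,open('w9.pkl','wb'))
C=cloud(w)*1000
g=w['frame'].astype(int); m=((C[...,2]>11)&(C[...,2]<50)&(abs(C[...,0]-451)<60)&(abs(C[...,1]+360)<58)&(g.max(2)<110)).astype(np.uint8)
n,l,st,ce=cv2.connectedComponentsWithStats(m)
for i in range(1,n):
    if st[i,4]>150:
        Q=C[l==i]; print(ce[i].round(),st[i,4],np.percentile(Q[:,2],[2,50,98]).round(1))
q=pix(w,[.451,-.358,.02])[0].astype(int); print(q)
x0,y0=max(q[0]-90,0),max(q[1]-90,0); cv2.imwrite('pics/w9.png',cv2.resize(w['frame'][y0:y0+180,x0:x0+180],None,fx=3.3,fy=3.3,interpolation=2)); print(x0,y0)
E
```

```text
tcp [ 409.7 -274.9  161.4] yaw -79.13 sd [0.0001 0.0003 0.0003] need [ 89.2 -23.9 -38.6]
[316.  76.] 725 [11.5 17.7 19.8]
[262.  96.] 754 [15.8 31.6 38. ]
[290. 129.] 188 [11.8 29.9 49.5]
[324. 155.] 444 [16.2 18.1 19.8]
[271. 160.] 360 [11.7 17.9 19.8]
[296 121]
206 31
```

View pics/w9.png

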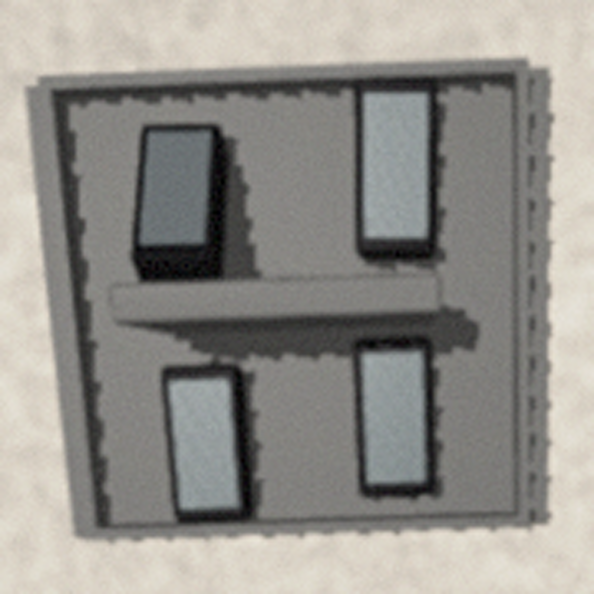

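The fourth is flat, at crop (397,165). The third, at crop (178,200), still leans on the fin. I'll measure it, regrip it, move it away from the fin and let it fall flat.

```bash
python3 - <<'E'
from h import *
import pickle
w=pickle.load(open('w9.pkl','rb')); C=cloud(w)*1000
c0=np.array([451,-358.]); a=np.radians(10.9); ex=np.array([np.cos(a),np.sin(a)]); ey=np.array([-ex[1],ex[0]])
# screen corners in crop -> px
for (x,y) in ((146,128),(216,126),(138,246),(210,246),(140,278),(215,276)):
    u,v=206+x/3.3,31+y/3.3; k=C[int(round(v))-1:int(round(v))+2,int(round(u))-1:int(round(u))+2].reshape(-1,3)
    p=np.median(k,0); d=p[:2]-c0; print((x,y),p.round(1),'tray',(d@ex).round(1),(d@ey).round(1))
to(.45,-.358,.2)
E
```

```text
(146, 128) [ 494.2 -389.6   18.1] tray 36.4 -39.2
(216, 126) [ 478.  -393.5   18. ] tray 19.8 -39.9
(138, 246) [ 487.5 -361.4   36.7] tray 35.2 -10.3
(210, 246) [ 471.6 -364.6   36.1] tray 19.0 -10.4
(140, 278) [ 488.2 -355.5   31.6] tray 37.0 -4.6
(215, 276) [ 470.  -358.7   33. ] tray 18.5 -4.3
tcp [ 409.5 -274.9  161.1] yaw -79.15 sd [0.     0.0001 0.0001] need [ 89.2 -24.1 -38.9]
```

Request:
apply_moves:
  moves: [37,-18,0,0,37,-18,0,0,37,-17,10,0,0,0,30,0,0,0,30,0,0,0,30,0,0,0,20,0,0,0,0,0,0,0,0,0,0,0,0,0]
  gripper: 34

```text
time_s: 35.65
position: [0.4835, -0.374, 0.0432]
tcp_rot: [-3.14, -0.002, -1.38]
contact_force: [0.8, 0.2, -0.4]
finger_gap: 0.0339
grasp_force: 0.0
```

```bash
python3 - <<'E'
from h import *
to(.4822,-.3739,.018)
E
```

```text
tcp [ 483.5 -373.8   43.4] yaw -79.1 sd [0.0002 0.0002 0.0003] need [-0.2  1.3 25.4]
```

Request:
apply_moves:
  moves: [0,1,10,0,0,0,10,0,0,0,5,0,0,0,0,0,0,0,0,0]

```text
time_s: 36.32
position: [0.481, -0.3733, 0.0156]
tcp_rot: [3.14, 0.001, -1.381]
contact_force: [-0.0, -0.9, 0.4]
finger_gap: 0.034
grasp_force: 0.0
```

Request:
apply_moves:
  moves: [0,0,0,0,0,0,0,0,0,0,0,0,0,0,0,0,0,0,0,0,0,0,-3,0,2,0,-2,0,3,0,0,0,3,0,0,0,2,0,0,0,0,0,3,0,0,0,2,0,0,0,2,0,0,0,0,0]
  gripper: 0

```text
time_s: 37.48
position: [0.4835, -0.3832, 0.0163]
tcp_rot: [-3.141, -0.001, -1.38]
contact_force: [-3.6, 5.4, 13.0]
finger_gap: 0.0183
grasp_force: 62.0
```

Request:
apply_moves:
  moves: [0,0,2,0,0,0,1,0,0,0,0,0]

```text
time_s: 37.73
position: [0.4835, -0.3832, 0.0158]
tcp_rot: [-3.141, -0.002, -1.379]
contact_force: [-7.8, 10.4, 28.8]
finger_gap: 0.0182
grasp_force: 63.7
```

Request:
apply_moves:
  moves: [0,0,-1,0,0,0,0,0,0,0,0,0,0,0,-6,0,0,0,-20,0,0,0,-30,0,0,0,-35,0,-30,0,-35,0,-40,0,-30,0,-40,0,0,0,-20,0,0,0,0,0,0,0,0,0,0,0]
  gripper: 32

```text
time_s: 38.82
position: [0.4606, -0.2642, 0.1606]
tcp_rot: [-3.141, -0.0, -1.379]
contact_force: [1.0, -0.6, -0.2]
finger_gap: 0.0322
grasp_force: 0.0
```

```bash
python3 - <<'E'
from h import *
import pickle
to(.45,-.358,.2)
w=cam('wrist'); pickle.dump(w,open('w10.pkl','wb'))
C=cloud(w)*1000
g=w['frame'].astype(int); m=((C[...,2]>11)&(C[...,2]<50)&(abs(C[...,0]-451)<60)&(abs(C[...,1]+360)<58)&(g.max(2)<125)).astype(np.uint8)
m=cv2.morphologyEx(m,cv2.MORPH_OPEN,np.ones((3,3)))
n,l,st,ce=cv2.connectedComponentsWithStats(m)
for i in range(1,n):
    if st[i,4]>150:
        Q=C[l==i]; print(ce[i].round(),st[i,4],np.percentile(Q[:,2],[2,50,98]).round(1))
q=pix(w,[.451,-.358,.02])[0].astype(int); print(q)
x0,y0=max(q[0]-90,0),max(q[1]-90,0); cv2.imwrite('pics/w10.png',cv2.resize(w['frame'][y0:y0+180,x0:x0+180],None,fx=3.3,fy=3.3,interpolation=2)); print(x0,y0)
E
```

```text
tcp [ 460.6 -265.5  159.8] yaw -79.13 sd [0.     0.0003 0.0002] need [ 88.9  27.9 -40.2]
[388.  77.] 692 [12.5 18.  20. ]
[428.  85.] 283 [11.5 14.4 16. ]
[325.  90.] 545 [16.4 18.3 20. ]
[426. 134.] 168 [11.5 14.4 16. ]
[380. 162.] 357 [13.3 18.1 19.9]
[325. 149.] 224 [16.4 18.3 19.9]
[360 122]
270 32
```

View pics/w10.png

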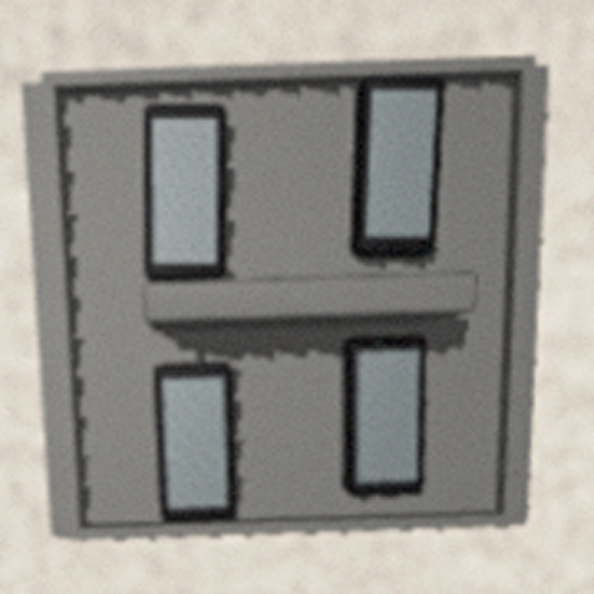

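All four trackers now lie flat, screen up, with their tops at 18–20 mm. Next I'll measure the turntable: knob, axis and hood direction.

```bash
python3 - <<'E'
from h import *
import pickle
np.set_printoptions(precision=4,suppress=True)
t=cam('top'); s=cam('side'); pickle.dump((t,s),open('c1.pkl','wb'))
def dark(c,roi,mv):
    x0,y0,x1,y1=roi; m=(c['frame'][y0:y1,x0:x1].max(2)<mv).astype(np.uint8)
    n,l,st,ce=cv2.connectedComponentsWithStats(m); i=1+np.argmax(st[1:,4]); v,u=np.nonzero(l==i); return u+x0,v+y0
u,v=dark(t,(280,245,312,272),70); print('top knob',u.min(),u.max(),v.min(),v.max(),len(u))
us,vs=dark(s,(325,242,350,280),60); print('side knob',us.min(),us.max(),vs.min(),vs.max())
# knob top: topmost dark pixels in top view belong to ... use depth>70mm
C=cloud(t); K=C[v,u]; K=K[(K[:,2]>.074)]; print('depth top',K.mean(0),len(K))
k=[us.mean(),vs.min()+2.5]
Ph=plane(s,us.mean(),(vs.min()+vs.max())/2,.061); print('side mid at z.061',Ph)
Pt=plane(t,u[v<=v.min()+7].mean(),v[v<=v.min()+7].mean(),.08);print('top at .08',Pt)
# disc edge
hsv=t['frame']; D=C.copy(); 
m=((C[...,2]>.018)&(C[...,2]<.040)&(np.hypot(C[...,0]-.59,C[...,1]-.013)<.19)).astype(np.uint8)
m=cv2.morphologyEx(m,cv2.MORPH_OPEN,np.ones((3,3)))
ct=max(cv2.findContours(m,0,1)[0],key=cv2.contourArea)[:,0]
P=plane(t,ct[:,0],ct[:,1],.028)[:,:2]
c=np.array([.59,.013])
for _ in range(30):
    r=np.hypot(*(P-c).T); ok=(abs(r-.15)<.006)|(_<2)&(abs(r-.15)<.02)
    A=np.c_[2*P[ok],np.ones(ok.sum())]; x=np.linalg.lstsq(A,(P[ok]**2).sum(1),rcond=None)[0]; c=x[:2]
print('disc centre',c,'R',np.sqrt(x[2]+c@c),ok.sum())
# hub
H=(C[...,2]>.12)&(C[...,2]<.17)&(abs(C[...,1]-.01)<.1)&(C[...,0]>.6)&(C[...,0]<.9)
(x,y),(w,h),a=cv2.minAreaRect(np.float32(C[H][:,:2]*1000)); print('hood',x,y,w,h,a,np.median(C[H][:,2]))
u2,v2=np.nonzero(H)[1],np.nonzero(H)[0]
print('hood plane',cv2.minAreaRect(np.float32(plane(t,u2,v2,.157)[:,:2]*1000)))
E
```

```text
top knob 293 299 255 261 35
side knob 333 339 250 273
depth top [ 0.4686 -0.0058  0.0793] 31
side mid at z.061 [[0.4664 0.005  0.061 ]]
top at .08 [[ 0.4677 -0.0057  0.08  ]]
disc centre [0.5928 0.0122] R 0.14734129033676058 164
hood 736.9003295898438 13.630611419677734 198.60572814941406 109.31539154052734 0.4977189302444458 0.1557408720681075
hood plane ((735.2872924804688, 13.155021667480469), (198.31564331054688, 108.37390899658203), 0.5059549808502197)
```

```bash
python3 - <<'E'
from h import *
import pickle
np.set_printoptions(precision=4,suppress=True)
t,s=pickle.load(open('c1.pkl','rb'))
print(pix(s,[[.468,-.0057,.08],[.468,-.0057,.042],[.468,-.0057,.061]]),pix(t,[.468,-.0057,.08]))
print(two(t,(296,257.5),s,(336.3,252)))
C=cloud(s); K=C[250:274,333:340].reshape(-1,3); print(np.median(K[:35],0),np.median(K[70:110],0))
# wall edges of the carrier from the top: rail points higher than floor
C=cloud(t); print(C[185:232:6,347:353:2,2])
to(.468,-.0057,.2)
E
```

```text
[[336.7022 251.3908]
 [336.7253 265.7028]
 [336.7143 258.608 ]] [[296.0389 257.7479]]
(array([ 0.4687, -0.0055,  0.0784]), np.float64(0.00017973508828212777))
[ 0.4695 -0.0044  0.0795] [ 0.4679 -0.0001  0.0547]
[[ 0.0438  0.0453 -0.0013]
 [ 0.0297  0.0451 -0.0005]
 [ 0.5372  0.5327  0.0469]
 [ 0.5554  0.5544  0.5533]
 [ 0.5604  0.5612  0.5603]
 [ 0.5669  0.564   0.5664]
 [ 0.5661  0.5659  0.567 ]
 [ 0.5672  0.5659  0.5671]]
tcp [ 460.6 -265.3  159.9] yaw -79.14 sd [0.     0.0001 0.0001] need [-253.5  -56.2  -40.1]
```

Two-view knob top: (0.4685, -0.0055, 0.078). The axis is at about (0.5915, 0.0125), the knob radius 125 mm checks out, and the rotor stands at about 98°. I'll go to the knob with tool yaw -180°.

Request:
apply_moves:
  moves: [-32,-7,0,6.7,-32,-7,0,0,-32,-7,0,0,-32,-7,0,0,-32,-7,0,0,-32,-7,0,0,-32,-7,0,0,-30,-7,0,0,0,0,0,6.7,0,0,0,6.7,0,0,0,6.7,0,0,0,6.7,0,0,0,6.7,0,0,0,6.7,0,0,0,6.7,0,0,0,6.7,0,0,0,6.7,0,0,0,6.7,0,0,0,6.7,0,0,0,6.7]
  gripper: 45

```text
time_s: 41.13
position: [0.4941, -0.0073, 0.1601]
tcp_rot: [3.142, 0.0, -2.907]
contact_force: [-0.5, 0.4, 0.6]
finger_gap: 0.0451
grasp_force: 0.0
```

Request:
apply_moves:
  moves: [0,0,0,6.7,0,0,0,6.7,0,0,0,0,0,0,0,0,0,0,0,0]

```text
time_s: 41.55
position: [0.4941, -0.0073, 0.1601]
tcp_rot: [3.142, 0.0, -3.131]
contact_force: [0.1, 0.7, 0.6]
finger_gap: 0.0454
grasp_force: 0.0
```

```bash
python3 - <<'E'
from h import *
to(.4685,-.0055,.046)
ax=np.array([591.5,12.5]); r=125
k0=np.array([468.5,-5.5])
p=k0
th=np.radians(98.4)
for i in range(1,15):
    a=np.pi/2+th*(1-i/14); q=ax+r*np.array([np.cos(a),np.sin(a)]); d=q-p; p=q; print(i,(-d[0]).round(1),d[1].round(1),q.round(1))
E
```

```text
tcp [494.1  -7.3 160.1] yaw -179.51 sd [0. 0. 0.] need [ 25.6   2.  114.1]
1 2.0 15.0 [466.5   9.5]
2 -0.6 15.3 [467.1  24.8]
3 -2.4 15.1 [469.6  40. ]
4 -4.3 14.7 [473.8  54.7]
5 -6.0 14.1 [479.9  68.7]
6 -7.7 13.2 [487.6  82. ]
7 -9.3 12.2 [496.9  94.2]
8 -10.7 11.0 [507.6 105.1]
9 -12.0 9.6 [519.5 114.7]
10 -13.0 8.0 [532.6 122.8]
11 -13.9 6.4 [546.5 129.1]
12 -14.6 4.6 [561.1 133.8]
13 -15.1 2.8 [576.2 136.6]
14 -15.3 0.9 [591.5 137.5]
```

Request:
apply_moves:
  moves: [25,2,0,0.5,0,0,30,0,0,0,30,0,0,0,30,0,0,0,14,0,0,0,10,0,0,0,0,0,0,0,0,0]
  gripper: 45

```text
time_s: 42.47
position: [0.4691, -0.0055, 0.046]
tcp_rot: [-3.141, -0.001, 3.14]
contact_force: [0.2, 0.6, 1.4]
finger_gap: 0.0454
grasp_force: 0.0
```

Request:
apply_moves:
  moves: [0,0,0,0,0,0,0,0,0,0,0,0,0,0,0,0,0,0,0,0,0,0,0,0]
  gripper: 0

```text
time_s: 42.97
position: [0.4699, -0.0054, 0.0472]
tcp_rot: [3.141, 0.002, 3.14]
contact_force: [-1.5, 0.6, 7.2]
finger_gap: 0.0163
grasp_force: 58.5
```

Request:
apply_moves:
  moves: [2,15,0,0,-1,15,0,0,-2,15,0,0,-4,15,0,0,-6,14,0,0,-8,13,0,0,0,0,0,0]

```text
time_s: 43.55
position: [0.4922, 0.0836, 0.0473]
tcp_rot: [3.141, 0.006, -3.141]
contact_force: [5.4, -2.7, 1.1]
finger_gap: 0.0162
grasp_force: 60.4
```

Request:
apply_moves:
  moves: [-9,12,0,0,-11,11,0,0,-12,10,0,0,-13,8,0,0,-14,6,0,0,0,0,0,0]

```text
time_s: 44.05
position: [0.5513, 0.1283, 0.0473]
tcp_rot: [-3.14, 0.005, 3.141]
contact_force: [2.6, -5.4, 6.3]
finger_gap: 0.0166
grasp_force: 61.0
```

Request:
apply_moves:
  moves: [-14,4,0,0,-14,3,0,0,-13,1,0,0,0,0,0,0,0,0,0,0]

```text
time_s: 44.47
position: [0.5921, 0.1357, 0.0474]
tcp_rot: [-3.141, 0.006, 3.14]
contact_force: [8.7, -5.0, -1.5]
finger_gap: 0.0164
grasp_force: 60.4
```

```bash
cat >> h.py <<'E'
def knob(c=None):
    C=cloud(cam('side')); d=np.hypot(C[...,0]-.5915,C[...,1]-.0125)
    m=(C[...,2]>.060)&(C[...,2]<.09)&(abs(d-.125)<.02); return C[m]
E
python3 - <<'E'
from h import *
to(.5915,.1375,.046); print(get_obs()['contact_force'])
E
```

```text
tcp [592.  135.7  47.4] yaw 179.91 sd [0. 0. 0.] need [0.5 1.8 1.4]
[ 9.70879494 -3.87215061 -2.21601212]
```

Request:
apply_moves:
  moves: [0,0,0,0,0,0,0,0,0,0,0,0,0,0,-10,0,0,0,-30,0,0,0,-30,0,0,0,-30,0,20,0,-30,0,10,-33,-10,0,10,-33,0,0,10,-33,0,0,10,-33,0,0,10,-33,0,0,10,-33,0,0,10,-33,0,0,10,-33,0,0,10,-33,0,0,10,-33,0,0]
  gripper: 45

```text
time_s: 46.22
position: [0.4669, -0.1947, 0.1872]
tcp_rot: [-3.141, 0.001, 3.14]
contact_force: [0.2, 0.2, 0.0]
finger_gap: 0.0449
grasp_force: 0.0
```

Request:
apply_moves:
  moves: [10,-33,0,0,10,-33,0,0,1,-33,0,0,0,-33,0,0,0,-30,0,-5.5,0,0,0,-5.4,0,0,0,0,0,0,0,0]

```text
time_s: 46.88
position: [0.4463, -0.3552, 0.1865]
tcp_rot: [3.141, 0.0, -2.956]
contact_force: [-0.1, 0.6, 0.4]
finger_gap: 0.0449
grasp_force: 0.0
```

```bash
python3 - <<'E'
from h import *
import pickle
np.set_printoptions(precision=4,suppress=True)
to(.451,-.358,.032)
t=cam('top'); s=cam('side'); pickle.dump((t,s),open('c2.pkl','wb'))
C=cloud(t); ax=np.array([.5915,.0125]); d=C[...,:2]-ax; r=np.hypot(d[...,0],d[...,1])
m=(C[...,2]>.066)&(C[...,2]<.09)&(abs(r-.125)<.02)&(d[...,1]>0); P=C[m]; print('knob',P.mean(0),len(P))
g=t['frame'].max(2); dk=(g<70)&(r<.16)&(r>.09)&(d[...,1]>.05); v,u=np.nonzero(dk); print(u.mean(),v.mean(),len(u)); print('on .08',plane(t,u.mean(),v.mean(),.079))
# carrier: rails/walls z>38mm
m=(C[...,2]>.040)&(C[...,2]<.06)&(r<.2)&(d[...,0]<.02); v,u=np.nonzero(m); print(len(u))
(x,y),(w,h),a=cv2.minAreaRect(np.float32(plane(t,u,v,.046)[:,:2]*1000)); print('rails',x,y,w,h,a)
b=t['frame'][195:285,235:345]; cv2.imwrite('pics/t11.png',cv2.resize(b,None,fx=7,fy=6.5,interpolation=2))
E
```

```text
tcp [ 446.6 -354.6  186.6] yaw -169.27 sd [0.0001 0.0001 0.    ] need [ -3.7  -4.1 154.6]
knob [0.5914 0.1359 0.0766] 45
239.39583333333334 208.16666666666666 48
on .08 [[0.5881 0.1341 0.079 ]]
566
rails 513.8251342773438 33.15166473388672 207.19032287597656 165.2313232421875 88.93374633789062
```

View pics/t11.png

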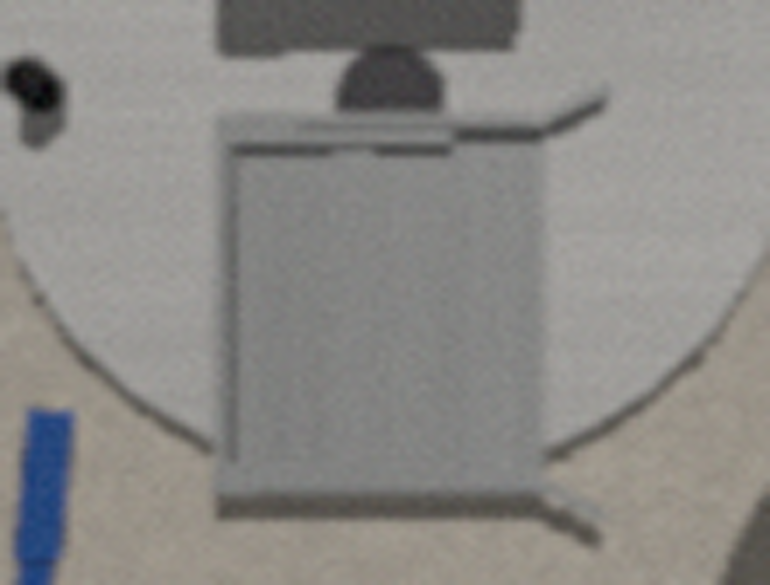

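The crop shows the carrier square to the robot at the loading stop. The end stop is on the left (x≈230), the mouth and flared guides on the right (x≈545), and the knob at the upper left.

```bash
python3 - <<'E'
from h import *
import pickle
np.set_printoptions(precision=4,suppress=True)
t,s=pickle.load(open('c2.pkl','rb'))
f=lambda x,y:(235+x/7,195+y/6.5)
for n,p,z in(('far rail outer top',(390,114),.046),('near rail outer top',(390,490),.046),('near outer top L',(220,490),.046),('near outer top R',(540,490),.046),('far L',(225,114),.046),('mouth floor edge',(546,300),.032),('stop outer top',(217,300),.046),('stop inner floor',(240,300),.032)):
    print(n,plane(t,*f(*p),z)[0])
# depth based profile across x at y=-.0.. mid carrier, and along y
C=cloud(t)
u=int(235+390/7); print([(round(float(C[v,u,0]),3),round(float(C[v,u,2])*1000)) for v in range(208,282,1)])
v=int(195+300/6.5); print([(round(float(C[v,u,1]),3),round(float(C[v,u,2])*1000)) for u in range(260,322,1)])
E
```

```text
far rail outer top [0.5826 0.0107 0.046 ]
near rail outer top [0.4378 0.0089 0.046 ]
near outer top L [0.4374 0.0692 0.046 ]
near outer top R [ 0.4382 -0.0443  0.046 ]
far L [0.5822 0.0698 0.046 ]
mouth floor edge [ 0.512  -0.0456  0.032 ]
stop outer top [0.5102 0.0714 0.046 ]
stop inner floor [0.5112 0.0647 0.032 ]
[(0.596, 31), (0.594, 29), (0.591, 31), (0.589, 30), (0.584, 46), (0.582, 44), (0.579, 47), (0.577, 44), (0.575, 39), (0.573, 29), (0.571, 30), (0.568, 31), (0.565, 32), (0.563, 26), (0.56, 33), (0.558, 32), (0.555, 34), (0.423, 1266), (0.55, 32), (0.548, 29), (0.545, 34), (0.543, 30), (0.54, 33), (0.538, 30), (0.535, 31), (0.532, 33), (0.53, 28), (0.527, 31), (0.525, 31), (0.522, 29), (0.52, 33), (0.517, 31), (0.514, 33), (0.512, 30), (0.509, 35), (0.507, 30), (0.504, 33), (0.502, 31), (0.499, 32), (0.497, 31), (0.494, 37), (0.492, 34), (0.489, 30), (0.487, 35), (0.484, 35), (0.482, 29), (0.479, 33), (0.477, 28), (0.474, 33), (0.472, 30), (0.469, 33), (0.467, 30), (0.464, 35), (0.462, 33), (0.459, 31), (0.456, 34), (0.454, 34), (0.452, 30), (0.449, 44), (0.446, 40), (0.4
[... 297 characters left out ...]
5, 33), (0.063, 30), (0.06, 34), (0.058, 33), (0.056, 30), (0.053, 26), (0.051, 26), (0.048, 29), (0.045, 30), (0.043, 30), (0.04, 31), (0.038, 29), (0.035, 32), (0.032, 35), (0.03, 30), (0.028, 31), (0.025, 29), (0.023, 32), (0.02, 30), (0.018, 31), (0.015, 34), (0.013, 30), (0.01, 30), (0.008, 30), (0.005, 28), (0.002, 31), (-0.0, 29), (-0.003, 33), (-0.005, 29), (-0.008, 28), (-0.01, 31), (-0.013, 33), (-0.015, 35), (-0.018, 33), (-0.02, 30), (-0.023, 27), (-0.025, 32), (-0.028, 33), (-0.03, 28), (-0.033, 29), (-0.035, 27), (-0.038, 30), (-0.041, 29), (-0.043, 31), (-0.046, 30), (-0.048, 32), (-0.051, 27), (-0.053, 31), (-0.056, 23), (-0.058, 26), (-0.061, 24), (-0.063, 25), (-0.066, 32)]
```

```bash
python3 - <<'E'
from h import *
import pickle
w=cam('wrist'); T=tool(); C=cloud(w)
m=(C[...,2]>.052)&(C[...,2]<.068)&(abs(C[...,0]-.451)<.06)&(abs(C[...,1]+.358)<.03)
v,u=np.nonzero(m); print(len(u)); P=plane(w,u,v,.060)[:,:2]*1000
print(cv2.minAreaRect(np.float32(P)), np.median(C[m][:,2]))
t,s=pickle.load(open('c2.pkl','rb'))
t=cam('top'); C=cloud(t)
m=(C[...,2]>.048)&(C[...,2]<.07)&(abs(C[...,0]-.451)<.06)&(abs(C[...,1]+.358)<.03); print(m.sum())
E
```

```text
774
((452.0549011230469, -355.96148681640625), (71.26979064941406, 8.000198364257812), 12.729500770568848) 0.0614865892592992
14
```

Request:
apply_moves:
  moves: [-5,-3,20,-0.6,0,0,30,0,0,0,30,0,0,0,30,0,0,0,20,0,0,0,15,0,0,0,9,0,0,0,0,0,0,0,0,0]
  gripper: 45

```text
time_s: 48.08
position: [0.4521, -0.3576, 0.0324]
tcp_rot: [-3.141, -0.0, -2.943]
contact_force: [0.2, 0.4, 1.3]
finger_gap: 0.0449
grasp_force: 0.0
```

Request:
apply_moves:
  moves: [0,0,0,0,0,0,0,0,0,0,0,0,0,0,0,0,0,0,0,0,0,0,0,0,0,0,0,0,0,0,-5,0,0,0,-8,0,0,0,-10,0,0,0,-15,0,0,0,-20,0,0,0,-20,0,0,0,0,0]
  gripper: 0

```text
time_s: 49.25
position: [0.454, -0.3591, 0.1152]
tcp_rot: [-3.135, 0.006, -2.942]
contact_force: [0.6, -0.6, -2.4]
finger_gap: 0.007
grasp_force: 59.3
```

Request:
apply_moves:
  moves: [0,0,0,3,0,0,0,4.4,0,0,0,4,-3,10,0,0,-6,20,0,0,-6,20,0,0,-6,20,0,0,-6,20,0,0,-6,20,0,0,-6,20,0,0,-6,20,0,0,-6,20,0,0,-6,20,0,0,-3,15,0,0,0,0,0,0,0,0,0,0,0,0,0,0]

```text
time_s: 50.67
position: [0.5116, -0.1524, 0.1099]
tcp_rot: [3.142, -0.001, -3.141]
contact_force: [-0.5, -0.3, -3.4]
finger_gap: 0.0069
grasp_force: 59.2
```

```bash
python3 - <<'E'
from h import *
import pickle
to(.5105,-.15,.07)
w=cam('wrist'); t=cam('top'); s=cam('side'); pickle.dump((w,t,s),open('c3.pkl','wb'))
print(get_obs()['finger_gap'])
for n,c in(('wrist',w),('top',t),('side',s)):
    C=cloud(c); m=(C[...,2]>.062)&(C[...,2]<.098)&(abs(C[...,0]-.51)<.1)&(abs(C[...,1]+.15)<.09)
    P=C[m]; print(n,m.sum(),np.percentile(P[:,0],[1,99]).round(4),np.percentile(P[:,1],[1,99]).round(4),np.percentile(P[:,2],[5,50,95]).round(4))
    q=m&(C[...,2]<.09); v,u=np.nonzero(q); print(cv2.minAreaRect(np.float32(C[q][:,:2]*1000)))
    R=(abs(C[...,2]-.042)<.012)&(C[...,0]>.42)&(C[...,0]<.6)&(C[...,1]>-.02)&(C[...,1]<.05); 
    X=C[R&(C[...,2]>.040)]; 
    if len(X)>20: print(' rails x',np.percentile(X[:,0],[1,99]).round(4),len(X))
E
```

```text
tcp [ 511.6 -152.9  110. ] yaw 179.96 sd [0.     0.0001 0.    ] need [ 1.1  2.9 40. ]
0.007055637185156947
wrist 32839 [0.4476 0.5378] [-0.208  -0.0981] [0.0815 0.0831 0.0961]
((509.5747375488281, -152.91043090820312), (125.58826446533203, 112.2214126586914), 0.3743869960308075)
 rails x [0.4395 0.5861] 3483
top 679 [0.4464 0.4845] [-0.2057 -0.0973] [0.0759 0.0806 0.0931]
((466.019287109375, -152.06927490234375), (38.821815490722656, 109.55059814453125), 0.3395766615867615)
side 1273 [0.4473 0.5754] [-0.2072 -0.0937] [0.0787 0.0844 0.0954]
((512.2250366210938, -150.65927124023438), (131.9948272705078, 118.32134246826172), 0.48932385444641113)
 rails x [0.439  0.5862] 236
```

Request:
apply_moves:
  moves: [0,15,0,0,0,15,0,0,0,15,0,0,0,0,10,0,0,0,15,0,0,0,10,0,0,0,5,0,0,0,0,0,0,0,0,0]

```text
time_s: 51.82
position: [0.512, -0.1078, 0.0701]
tcp_rot: [-3.141, -0.0, 3.141]
contact_force: [-0.4, -0.0, -2.6]
finger_gap: 0.0064
grasp_force: 59.2
```

Request:
apply_moves:
  moves: [0,5,0,0,0,5,0,0,0,5,0,0,0,5,0,0,0,4,0,0,0,0,0,0,0,0,0,0]

```text
time_s: 52.4
position: [0.512, -0.0831, 0.0702]
tcp_rot: [-3.142, 0.0, -3.141]
contact_force: [-0.0, -0.4, -3.3]
finger_gap: 0.0069
grasp_force: 59.3
```

```bash
python3 - <<'E'
from h import *
to(.5115,.0125,.066); o=get_obs(); print(o['contact_force'],o['wrist_torque'])
E
```

```text
tcp [511.9 -83.5  70.1] yaw 107.99 sd [0.     0.0001 0.    ] need [91.4 29.2  4.1]
[-0.31584801  0.02594939 -3.61062212] [-0.03163167 -0.02932079  0.02798541]
```

Request:
apply_moves:
  moves: [0,0,2,0,0,0,2,0,0,0,0,0,0,0,0,0]

```text
time_s: 52.98
position: [0.5117, -0.0835, 0.0658]
tcp_rot: [-3.142, -0.001, 3.141]
contact_force: [0.4, -0.1, -3.6]
finger_gap: 0.0066
grasp_force: 59.3
```

Request:
apply_moves:
  moves: [0,5,0,0,0,5,0,0,0,5,0,0,0,5,0,0,0,5,0,0,0,5,0,0,0,0,0,0]

```text
time_s: 53.57
position: [0.512, -0.0524, 0.0661]
tcp_rot: [3.141, 0.0, -3.141]
contact_force: [0.1, 0.2, -3.0]
finger_gap: 0.0067
grasp_force: 59.3
```

Request:
apply_moves:
  moves: [0,6,0,0,0,6,0,0,0,6,0,0,0,6,0,0,0,6,0,0,0,6,0,0,0,6,0,0,0,6,0,0,0,5,0,0,0,0,0,0]

```text
time_s: 54.4
position: [0.512, 0.0005, 0.0661]
tcp_rot: [3.141, 0.0, -3.141]
contact_force: [-0.4, 0.9, -3.6]
finger_gap: 0.0074
grasp_force: 59.3
```

Request:
apply_moves:
  moves: [0,3,0,0,0,3,0,0,0,3,0,0,0,0,0,0]

```text
time_s: 54.73
position: [0.512, 0.0089, 0.0661]
tcp_rot: [3.141, 0.0, 3.141]
contact_force: [0.1, 0.6, -3.2]
finger_gap: 0.0068
grasp_force: 59.3
```

Request:
apply_moves:
  moves: [0,1,1,0,0,1,0,0,0,0,0,0]

```text
time_s: 54.98
position: [0.5123, 0.0103, 0.0654]
tcp_rot: [-3.141, 0.001, -3.141]
contact_force: [1.4, -2.0, -1.4]
finger_gap: 0.0073
grasp_force: 59.6
```

Request:
apply_moves:
  moves: [0,1,0,0,0,0,0,0,0,0,0,0]

```text
time_s: 55.23
position: [0.5124, 0.0105, 0.0655]
tcp_rot: [-3.14, 0.001, -3.142]
contact_force: [1.6, -4.9, -0.3]
finger_gap: 0.007
grasp_force: 59.7
```

Request:
apply_moves:
  moves: [0,1,0,0,0,0,0,0,0,0,0,0]

```text
time_s: 55.48
position: [0.5123, 0.0107, 0.0657]
tcp_rot: [-3.138, 0.001, -3.141]
contact_force: [0.8, -7.6, 0.4]
finger_gap: 0.007
grasp_force: 59.8
```

Request:
apply_moves:
  moves: [0,-2,0,0,0,0,0,0,0,0,0,0]

```text
time_s: 55.73
position: [0.5122, 0.0102, 0.0653]
tcp_rot: [-3.141, 0.001, 3.141]
contact_force: [0.9, -4.2, -0.1]
finger_gap: 0.0073
grasp_force: 59.7
```

Request:
apply_moves:
  moves: [0,0,0,0,0,0,0,0,0,0,0,0,0,0,0,0,0,0,-10,0,0,0,-25,0,0,0,-30,0,0,0,-30,0,0,0,-30,0,0,0,-20,0,-20,-20,0,0,-20,-20,0,0,-20,-20,0,0,0,0,0,0,0,0,0,0]
  gripper: 34

```text
time_s: 56.98
position: [0.5724, -0.0503, 0.21]
tcp_rot: [-3.142, -0.001, 3.14]
contact_force: [-0.4, -0.2, -0.8]
finger_gap: 0.0342
grasp_force: 0.0
```

```bash
python3 - <<'E'
from h import *
import pickle
np.set_printoptions(precision=1,suppress=True,linewidth=160)
w=cam('wrist'); pickle.dump(w,open('w12.pkl','wb')); T=tool(); print(T[:3,3])
C=cloud(w)*1000; g=w['frame'].max(2)
# fin
m=(C[...,2]>84)&(C[...,2]<100)&(abs(C[...,0]-511)<60)&(abs(C[...,1]-12)<30); v,u=np.nonzero(m); print('fin',cv2.minAreaRect(np.float32(plane(w,u,v,.092)[:,:2]*1000)),np.median(C[m][:,2]))
for X in(460,475,485):
  for z in (.036,):
    ys=np.r_[np.arange(-56,-30,1.5),np.arange(56,84,1.5)]
    q=pix(w,np.c_[np.full(len(ys),X/1000),ys/1000,np.full(len(ys),z)]).round().astype(int)
    ok=(q[:,0]>=0)&(q[:,0]<640)&(q[:,1]>=0)&(q[:,1]<480)
    print(X,[(float(y),int(g[b,a]),int(round(C[b,a,2]))) for y,(a,b),k in zip(ys,q,ok) if k])
E
```

```text
[ 0.6 -0.   0.2]
fin ((512.6822509765625, 8.751148223876953), (69.01637268066406, 10.079449653625488), 0.2442479133605957) 93.30100699567512
460 [(-56.0, 127, 2), (-54.5, 122, 2), (-53.0, 123, 1), (-51.5, 117, 29), (-50.0, 122, 27), (-48.5, 119, 29), (-47.0, 104, 49), (-45.5, 79, 47), (-44.0, 74, 46), (-42.5, 70, 36), (-41.0, 65, 37), (-39.5, 73, 37), (-38.0, 71, 36), (-36.5, 71, 37), (-35.0, 74, 37), (-33.5, 75, 37), (-32.0, 70, 39), (-30.5, 70, 36), (56.0, 68, 36), (57.5, 68, 36), (59.0, 65, 37), (60.5, 69, 38), (62.0, 65, 38), (63.5, 61, 38), (65.0, 51, 46), (66.5, 61, 47), (68.0, 67, 46), (69.5, 79, 47), (71.0, 96, 48), (72.5, 93, 47), (74.0, 93, 48), (75.5, 110, 0), (77.0, 128, 0), (78.5, 126, 1), (80.0, 132, 2), (81.5, 124, 0), (83.0, 127, 1)]
475 [(-56.0, 122, 28), (-54.5, 119, 30), (-53.0, 125, 29), (-51.5, 121, 31), (-50.0, 122, 28), (-48.5, 123, 30), (-47.0, 100, 47), (-45.5, 80, 46), (-44.0, 73, 48), (-42.5, 69, 38), (-41.0, 69, 39), (-39.5, 63, 38), (-38.0, 23, 51), (-36.5, 26, 52), (-35.0, 33, 50), (-33.5, 44, 51), (-32.0, 54, 51), (-30.5, 47, 50), (56.0, 62, 38), (57.5,
[... 227 characters left out ...]
11, 29), (80.0, 112, 29), (81.5, 114, 29), (83.0, 111, 30)]
485 [(-56.0, 122, 30), (-54.5, 120, 29), (-53.0, 125, 30), (-51.5, 120, 29), (-50.0, 124, 30), (-48.5, 126, 30), (-47.0, 102, 46), (-45.5, 77, 47), (-44.0, 67, 47), (-42.5, 71, 39), (-41.0, 70, 36), (-39.5, 49, 49), (-38.0, 28, 49), (-36.5, 22, 52), (-35.0, 117, 51), (-33.5, 143, 51), (-32.0, 141, 52), (-30.5, 136, 50), (56.0, 128, 52), (57.5, 124, 52), (59.0, 128, 51), (60.5, 127, 50), (62.0, 69, 51), (63.5, 21, 51), (65.0, 40, 50), (66.5, 96, 49), (68.0, 116, 46), (69.5, 109, 47), (71.0, 164, 47), (72.5, 168, 47), (74.0, 163, 48), (75.5, 183, 28), (77.0, 203, 30), (78.5, 210, 30), (80.0, 211, 30), (81.5, 211, 30), (83.0, 209, 29)]
```

```bash
python3 - <<'E'
from h import *
import pickle
w=pickle.load(open('w12.pkl','rb')); C=cloud(w)*1000; g=w['frame'].max(2)
m=((C[...,2]>46.5)&(C[...,2]<75)&(abs(C[...,0]-511)<52)&(abs(C[...,1]-10)<53)&(abs(C[...,1]-9)>7)).astype(np.uint8); m=cv2.morphologyEx(m,cv2.MORPH_OPEN,np.ones((5,5)))
n,l,st,ce=cv2.connectedComponentsWithStats(m)
for i in range(1,n):
    if st[i,4]>100: Q=C[l==i]; print(ce[i].round(),st[i,4],Q.mean(0).round(1),np.percentile(Q[:,2],[2,50,98]).round(1))
t=cam('top'); s=cam('side')
for n,c in(('top',t),('side',s)):
    C=cloud(c); r=np.hypot(C[...,0]-.5915,C[...,1]-.0125); k=C[(C[...,2]>.062)&(C[...,2]<.09)&(abs(r-.125)<.025)&(C[...,1]>.08)]; print(n,len(k),k.mean(0) if len(k) else '')
T=tool(); print(T[:3,3])
E
```

```text
[362. 125.] 1057 [485.4 -20.1  50.8] [48.5 50.8 52.5]
[432. 128.] 971 [487.7  41.5  50.8] [49.1 50.9 52.4]
[360. 181.] 957 [533.5 -20.   50.7] [48.2 50.7 52.4]
[429. 182.] 879 [534.9  42.7  50.7] [48.8 50.7 52.4]
top 0 
side 90 [0.59053069 0.13914058 0.07366461]
[ 0.57159965 -0.04898392  0.21058697]
```

The tray is home: its wall meets the end stop and its trailing edge is flush with the mouth. All four trackers are flat and the knob is still at the loading stop. Now the half turn.

Request:
apply_moves:
  moves: [-3,30,0,0,-3,31,0,0,-3,31,0,0,-3,31,0,0,-3,31,0,0,-4,32,0,0,0,0,30,0,0,0,30,0,0,0,30,0,0,0,30,0,0,0,0,0,0,0,0,0]
  gripper: 45

```text
time_s: 58.13
position: [0.5899, 0.1366, 0.0899]
tcp_rot: [-3.14, -0.002, -3.141]
contact_force: [0.6, 1.1, 1.1]
finger_gap: 0.045
grasp_force: 0.0
```

```bash
python3 - <<'E'
from h import *
T=tool(); print(T[:3,3])
ax=np.array([591.5,12.5]); r=125; p=ax+[0,r]
for i in range(1,31):
    a=np.pi/2+np.pi*i/30; q=ax+r*np.array([np.cos(a),np.sin(a)]); d=q-p; p=q; print((-d[0]).round(1),d[1].round(1),end=' | ')
E
```

```text
[0.58990026 0.13658562 0.08988349]
13.1 -0.7 | 12.9 -2.0 | 12.6 -3.4 | 12.2 -4.7 | 11.7 -5.9 | 11.0 -7.1 | 10.2 -8.2 | 9.3 -9.3 | 8.2 -10.2 | 7.1 -11.0 | 5.9 -11.7 | 4.7 -12.2 | 3.4 -12.6 | 2.0 -12.9 | 0.7 -13.1 | -0.7 -13.1 | -2.0 -12.9 | -3.4 -12.6 | -4.7 -12.2 | -5.9 -11.7 | -7.1 -11.0 | -8.2 -10.2 | -9.3 -9.3 | -10.2 -8.2 | -11.0 -7.1 | -11.7 -5.9 | -12.2 -4.7 | -12.6 -3.4 | -12.9 -2.0 | -13.1 -0.7 |
```

Request:
apply_moves:
  moves: [-1,0,25,0,0,0,12,0,0,0,7,0,0,0,0,0]

```text
time_s: 58.47
position: [0.5923, 0.1368, 0.0469]
tcp_rot: [3.141, 0.001, -3.141]
contact_force: [-0.3, 0.6, 0.1]
finger_gap: 0.0449
grasp_force: 0.0
```

Request:
apply_moves:
  moves: [0,0,0,0,0,0,0,0,0,0,0,0,0,0,0,0,0,0,0,0,0,0,0,0]
  gripper: 0

```text
time_s: 58.97
position: [0.5932, 0.1358, 0.0484]
tcp_rot: [-3.141, 0.003, -3.142]
contact_force: [-0.8, -4.2, 7.0]
finger_gap: 0.0163
grasp_force: 58.4
```

Request:
apply_moves:
  moves: [6,0,0,0,7,-1,0,0,13,-2,0,0,13,-3,0,0,12,-5,0,0,12,-6,0,0,11,-7,0,0,10,-8,0,0,9,-9,0,0,8,-10,0,0,7,-11,0,0,6,-12,0,0,0,0,0,0]

```text
time_s: 60.05
position: [0.4795, 0.0612, 0.0484]
tcp_rot: [3.141, 0.005, -3.142]
contact_force: [3.6, -0.9, 7.2]
finger_gap: 0.016
grasp_force: 60.1
```

Request:
apply_moves:
  moves: [5,-12,0,0,3,-13,0,0,2,-13,0,0,1,-13,0,0,-1,-13,0,0,-2,-13,0,0,-3,-13,0,0,-5,-12,0,0,-6,-12,0,0,-7,-11,0,0,0,0,0,0]

```text
time_s: 60.97
position: [0.4937, -0.064, 0.0483]
tcp_rot: [-3.141, 0.005, 3.141]
contact_force: [-0.5, -0.5, 12.7]
finger_gap: 0.0161
grasp_force: 61.2
```

```bash
python3 - <<'E'
from h import *
T=tool(); p=T[:2,3]*1000; ax=np.array([591.5,12.5]); d=p-ax; a0=np.arctan2(d[1],d[0])%(2*np.pi); print(p,np.hypot(*d),np.degrees(a0),get_obs()['contact_force'])
for i in range(1,10):
    a=a0+(1.5*np.pi-a0)*i/9; q=ax+125*np.array([np.cos(a),np.sin(a)]); e=q-p;p=q;print(-e[0].round(1),e[1].round(1),end=' | ')
E
```

```text
[493.74391884 -64.03765668] 124.15419563509683 218.05899830220795 [-0.45513082 -0.47615274 12.70927963]
-7.6 -10.0 | -9.2 -8.6 | -10.0 -7.7 | -10.7 -6.6 | -11.3 -5.5 | -11.8 -4.3 | -12.2 -3.1 | -12.4 -1.9 | -12.6 -0.6 |
```

Request:
apply_moves:
  moves: [-8,-10,0,0,-9,-9,0,0,-10,-8,0,0,-11,-7,0,0,-11,-5,0,0,-12,-4,0,0,-12,-3,0,0,-12,-2,0,0,-10,0,0,0,-2,0,0,0,0,0,0,0,0,0,0,0]

```text
time_s: 61.97
position: [0.5894, -0.114, 0.0484]
tcp_rot: [-3.137, 0.003, -3.141]
contact_force: [1.0, -12.8, 5.0]
finger_gap: 0.0161
grasp_force: 60.9
```

```bash
python3 - <<'E'
from h import *
T=tool(); o=get_obs(); print(T[:3,3],o['contact_force'],o['wrist_torque'])
C=cloud(cam('side')); 
m=(C[...,2]>.08)&(C[...,2]<.105)&(abs(C[...,0]-.67)<.06)&(abs(C[...,1]-.01)<.06); print('fin',m.sum(), C[m].mean(0) if m.sum() else '')
E
```

```text
[ 0.58938633 -0.11398932  0.04842859] [  1.01705358 -12.77003563   5.03360933] [-4.20407672 -0.46673155 -0.0103439 ]
fin 170 [0.67212831 0.01051592 0.08751494]
```

Request:
apply_moves:
  moves: [-1,1,0,0,-2,0,0,0,0,0,0,0,0,0,0,0]

```text
time_s: 62.35
position: [0.5912, -0.114, 0.0484]
tcp_rot: [-3.135, 0.001, -3.142]
contact_force: [0.0, -15.3, 6.4]
finger_gap: 0.0165
grasp_force: 60.9
```

Request:
apply_moves:
  moves: [0,0,0,0,0,0,0,0,0,0,0,0,0,0,0,0,0,0,-10,0,0,0,-20,0,0,0,-25,0,0,0,-25,0,10,-10,-25,0,20,-20,-20,0,0,0,0,0,0,0,0,0]
  gripper: 40

```text
time_s: 63.35
position: [0.5612, -0.1398, 0.1734]
tcp_rot: [3.141, 0.004, 3.14]
contact_force: [0.3, 0.1, -0.8]
finger_gap: 0.04
grasp_force: 0.0
```

```bash
python3 - <<'E'
from h import *
import pickle
T=tool(); print(T[:3,3])
t=cam('top'); s=cam('side'); w=cam('wrist'); pickle.dump((t,s,w),open('c4.pkl','wb'))
for n,c in(('top',t),('side',s),('wrist',w)):
    C=cloud(c); r=np.hypot(C[...,0]-.5915,C[...,1]-.0125)
    k=C[(C[...,2]>.064)&(C[...,2]<.09)&(abs(r-.125)<.022)&(C[...,1]<-.08)]; print(n,'knob',len(k),k.mean(0).round(4) if len(k) else '',)
    m=(C[...,2]>.075)&(C[...,2]<.1)&(abs(C[...,0]-.67)<.06)&(abs(C[...,1]-.01)<.06); print(' fin',m.sum(),cv2.minAreaRect(np.float32(C[m][:,:2]*1000)) if m.sum()>5 else '')
    # grey button box: points z 30..60 near (.633,-.268)
    b=(C[...,2]>.042)&(C[...,2]<.07)&(np.hypot(C[...,0]-.633,C[...,1]+.268)<.05); Q=C[b]; print(' button',b.sum(),Q.mean(0).round(4) if len(Q) else '',np.percentile(Q[:,2],[5,50,95]).round(4) if len(Q) else '')
E
```

```text
[ 0.56122994 -0.13979127  0.17342464]
top knob 0 
 fin 0 
 button 41 [ 0.6301 -0.2789  0.0478] [0.0424 0.0489 0.0525]
side knob 62 [ 0.5912 -0.111   0.0743]
 fin 233 ((675.2466430664062, 10.006821632385254), (72.93390655517578, 13.57758617401123), 0.7835051417350769)
 button 80 [ 0.6352 -0.2659  0.0473] [0.0424 0.0465 0.0532]
wrist knob 527 [ 0.5897 -0.1154  0.0786]
 fin 255 ((644.8546752929688, 9.382427215576172), (9.332755088806152, 7.978655815124512), 81.0840072631836)
 button 1396 [ 0.6342 -0.2697  0.0481] [0.0426 0.046  0.0543]
```

```bash
python3 - <<'E'
from h import *
import pickle
np.set_printoptions(precision=4,suppress=True)
t,s,w=pickle.load(open('c4.pkl','rb')); w2=pickle.load(open('w2.pkl','rb')); t0,s0=pickle.load(open('c0.pkl','rb'))
W={}
for n,c in(('wrist',w),('w2',w2),('side',s),('top',t0)):
    C=cloud(c); b=((C[...,2]>.0495)&(C[...,2]<.062)&(np.hypot(C[...,0]-.634,C[...,1]+.269)<.035)).astype(np.uint8)
    b=cv2.morphologyEx(b,cv2.MORPH_CLOSE,np.ones((3,3))); nn,l,st,ce=cv2.connectedComponentsWithStats(b)
    i=1+np.argmax(st[1:,4]); v,u=np.nonzero(l==i); (cu,cv_),r=cv2.minEnclosingCircle(np.float32(np.c_[u,v])); Q=C[l==i]
    W[n]=(c,(u.mean(),v.mean())); print(n,st[i,4],(round(cu,1),round(cv_,1)),round(r,1),'cloud',Q.mean(0),Q[:,2].max(),'plane',plane(c,u.mean(),v.mean(),.053)[0])
for a,b in(('wrist','w2'),('wrist','side'),('w2','side'),('w2','top'),('top','side')): print(a,b,two(*W[a],*W[b]))
E
```

```text
wrist 634 (177.0, 316.6) 15.0 cloud [ 0.636  -0.271   0.0544] 0.31497064747235937 plane [ 0.6367 -0.2717  0.053 ]
w2 618 (128.5, 191.5) 15.0 cloud [ 0.6355 -0.2736  0.0547] 0.35843847913963517 plane [ 0.6365 -0.2733  0.053 ]
side 32 (303.5, 195.0) 3.6 cloud [ 0.6363 -0.2677  0.0515] 0.05412572233928037 plane [ 0.6353 -0.2651  0.053 ]
top 60 (403.3, 192.3) 4.7 cloud [ 0.6356 -0.2711  0.0507] 0.05491001564817011 plane [ 0.6352 -0.2707  0.053 ]
wrist w2 (array([ 0.6378, -0.2728,  0.0509]), np.float64(0.00016767836065957189))
wrist side (array([ 0.6392, -0.2743,  0.0477]), np.float64(0.0008342498473070145))
w2 side (array([ 0.6384, -0.2723,  0.0489]), np.float64(0.0007682617095807551))
w2 top (array([ 0.6366, -0.272 ,  0.0509]), np.float64(0.002658197041824123))
top side (array([ 0.6366, -0.271 ,  0.0495]), np.float64(0.0017058769919421407))
```

Request:
apply_moves:
  moves: [-15,-26,0,0,-15,-27,0,0,-15,-27,0,0,-15,-26,0,0,-15,-26,0,0,0,0,30,0,0,0,30,0,0,0,30,0,0,0,20,0,0,0,0,0,0,0,0,0]
  gripper: 0

```text
time_s: 64.42
position: [0.6352, -0.2709, 0.0592]
tcp_rot: [3.141, -0.004, -3.141]
contact_force: [0.3, 0.5, 1.4]
finger_gap: 0.0002
grasp_force: 0.0
```

```bash
python3 - <<'E'
from h import *
for _ in range(3): cam('side')
T=tool(); o=get_obs(); print(T[:3,3],o['contact_force'],o['finger_gap'])
E
```

```text
[ 0.63722824 -0.27164258  0.06310261] [ 0.12476785 -0.77261307  0.44397696] 0.0003095337176616063
```

Request:
apply_moves:
  moves: [0,0,5,0,0,0,3,0,0,0,2,0,0,0,2,0,0,0,0,0,0,0,0,0]

```text
time_s: 65.07
position: [0.636, -0.2714, 0.0494]
tcp_rot: [-3.142, 0.0, 3.141]
contact_force: [0.7, 1.5, 3.1]
finger_gap: 0.0001
grasp_force: 1.1
```

Request:
apply_moves:
  moves: [0,0,2,0,0,0,2,0,0,0,0,0,0,0,0,0]

```text
time_s: 65.4
position: [0.6362, -0.2715, 0.0461]
tcp_rot: [-3.141, 0.001, -3.141]
contact_force: [-0.2, 2.5, 7.0]
finger_gap: -0.0002
grasp_force: 3.4
```

Request:
apply_moves:
  moves: [0,0,1.5,0,0,0,0,0,0,0,0,0]

```text
time_s: 65.65
position: [0.6362, -0.2715, 0.046]
tcp_rot: [-3.141, 0.002, -3.141]
contact_force: [-4.3, 4.4, 12.6]
finger_gap: -0.0004
grasp_force: 6.4
```

```bash
python3 - <<'E'
from h import *
T=tool(); o=get_obs(); print(T[:3,3],o['contact_force'])
E
```

```text
[ 0.63621277 -0.27149442  0.04596464] [-4.2876319   4.40070426 12.6143911 ]
```

The button bottomed out at z = 0.046, about 6 mm below its top, with the force rising to 12.6 N. I'll retract and do a final check.

Request:
apply_moves:
  moves: [0,0,-5,0,0,0,-15,0,0,0,-30,0,0,0,-30,0,0,0,-30,0,0,0,-30,0,20,-10,-10,0,30,-20,0,0,30,-20,0,0,0,0,0,0,0,0,0,0,0,0,0,0]

```text
time_s: 66.65
position: [0.5557, -0.3215, 0.1931]
tcp_rot: [3.141, -0.0, 3.141]
contact_force: [0.5, -0.5, -0.0]
finger_gap: 0.0001
grasp_force: 0.0
```

```bash
python3 - <<'E'
from h import *
import pickle
t0,s0=pickle.load(open('c0.pkl','rb')); t=cam('top'); s=cam('side')
C=cloud(s); r=np.hypot(C[...,0]-.5915,C[...,1]-.0125)
k=C[(C[...,2]>.064)&(C[...,2]<.09)&(abs(r-.125)<.022)&(C[...,1]<-.08)]; print('knob',len(k),k.mean(0).round(4))
m=(C[...,2]>.07)&(C[...,2]<.1)&(abs(C[...,0]-.67)<.06)&(abs(C[...,1]-.01)<.04); (x,y),wh,a=cv2.minAreaRect(np.float32(C[m][:,:2]*1000)); print('fin',x,y,wh,a)
C=cloud(t); r=np.hypot(C[...,0]-.5915,C[...,1]-.0125); k=C[(C[...,2]>.064)&(C[...,2]<.09)&(abs(r-.125)<.022)&(C[...,1]<-.08)]; print('knob top',len(k),k.mean(0).round(4) if len(k) else '')
# other things: change against the start image
d=cv2.absdiff(t['frame'],t0['frame']).max(2)>35; n,l,st,ce=cv2.connectedComponentsWithStats(cv2.morphologyEx(d.astype(np.uint8),cv2.MORPH_OPEN,np.ones((3,3))))
print([(ce[i].round().tolist(),int(st[i,4])) for i in range(1,n) if st[i,4]>12])
d=cv2.absdiff(s['frame'],s0['frame']).max(2)>35; n,l,st,ce=cv2.connectedComponentsWithStats(cv2.morphologyEx(d.astype(np.uint8),cv2.MORPH_OPEN,np.ones((3,3))))
print([(ce[i].round().tolist(),int(st[i,4])) for i in range(1,n) if st[i,4]>12])
o=get_obs(); print(o['position'],o['contact_force'],o['time_s'])
E
```

```text
knob 65 [ 0.5909 -0.1101  0.0743]
fin 675.4234008789062 8.81142807006836 (14.087285041809082, 71.80265045166016) 87.758056640625
knob top 44 [ 0.5897 -0.1124  0.0769]
[([400.0, 136.0], 320), ([353.0, 177.0], 715), ([453.0, 200.0], 3200), ([391.0, 155.0], 330), ([510.0, 179.0], 2892), ([313.0, 164.0], 18), ([400.0, 191.0], 861), ([311.0, 188.0], 34), ([311.0, 198.0], 21), ([457.0, 198.0], 28), ([346.0, 202.0], 18), ([289.0, 203.0], 31), ([280.0, 206.0], 21), ([296.0, 210.0], 38), ([340.0, 212.0], 96), ([407.0, 218.0], 59), ([198.0, 221.0], 142), ([154.0, 222.0], 155), ([334.0, 228.0], 28), ([331.0, 325.0], 5944), ([312.0, 231.0], 116), ([440.0, 269.0], 1574), ([296.0, 260.0], 77), ([198.0, 265.0], 148), ([156.0, 267.0], 152), ([448.0, 378.0], 11729), ([577.0, 333.0], 581), ([537.0, 324.0], 35), ([589.0, 337.0], 15), ([616.0, 338.0], 20), ([605.0, 366.0], 502), ([632.0, 401.0], 1406), ([572.0, 362.0], 15), ([587.0, 414.0], 1716), ([575.0, 382.0], 15), ([241.0, 430.0], 2143), ([315.0, 438.0], 3590), ([511.0, 443.0], 705), ([201.0, 456.0], 928), ([249.0, 471.0], 214), ([276.0, 474.0], 38
[... 463 characters left out ...]
7), ([562.0, 160.0], 36), ([473.0, 172.0], 237), ([567.0, 198.0], 341), ([413.0, 261.0], 11501), ([552.0, 232.0], 379), ([569.0, 235.0], 180), ([614.0, 258.0], 833), ([249.0, 242.0], 604), ([577.0, 237.0], 19), ([583.0, 252.0], 60), ([231.0, 259.0], 85), ([549.0, 268.0], 120), ([272.0, 260.0], 33), ([251.0, 265.0], 73), ([586.0, 274.0], 125), ([270.0, 273.0], 50), ([267.0, 283.0], 23), ([542.0, 314.0], 1825), ([610.0, 318.0], 423), ([566.0, 309.0], 43), ([581.0, 314.0], 60), ([250.0, 348.0], 261), ([578.0, 351.0], 100), ([306.0, 359.0], 280), ([568.0, 375.0], 1227), ([227.0, 391.0], 271), ([290.0, 402.0], 289)]
[ 0.55643261 -0.32093732  0.19290843] [-0.45766976 -0.09381942 -0.45644598] 66.75
```

Before handing in, I'll verify the lamp stop angle more sharply, using the carrier's end-stop wall in the wrist depth and the knob.

```bash
python3 - <<'E'
from h import *
import pickle
t,s,w=pickle.load(open('c4.pkl','rb'))
def line(P,n):
    if len(P)<15: print(n,len(P)); return
    vx,vy,x,y=cv2.fitLine(np.float32(P[:,:2]*1000),cv2.DIST_HUBER,0,.01,.01).ravel(); a=np.degrees(np.arctan2(vy,vx)); print(n,len(P),'angle',round((a+90)%180-90,2),'at',x.round(1),y.round(1),'x',P[:,0].min().round(3),P[:,0].max().round(3))
C=cloud(w)
b=(C[...,2]>.041)&(C[...,2]<.052)&(C[...,0]>.61)&(C[...,0]<.77)&(C[...,1]>-.07)&(C[...,1]<-.03); line(C[b],'stop wall wrist c4')
# near rail (x ~ .60) along y
b=(C[...,2]>.041)&(C[...,2]<.052)&(C[...,0]>.585)&(C[...,0]<.625)&(C[...,1]>-.05)&(C[...,1]<.08); line(C[b],'inner rail wrist')
S=cloud(cam('side'))
b=(S[...,2]>.041)&(S[...,2]<.052)&(S[...,0]>.585)&(S[...,0]<.625)&(S[...,1]>-.045)&(S[...,1]<.07); line(S[b],'inner rail side')
b=(S[...,2]>.084)&(S[...,2]<.096)&(abs(S[...,0]-.675)<.05)&(abs(S[...,1]-.01)<.04); line(S[b],'fin side')
w12=pickle.load(open('w12.pkl','rb')); C=cloud(w12)
b=(C[...,2]>.041)&(C[...,2]<.052)&(C[...,0]>.575)&(C[...,0]<.60)&(C[...,1]>-.045)&(C[...,1]<.07); line(C[b],'inner rail at loading, wrist')
t2,s2=pickle.load(open('c2.pkl','rb'))
for n,tt,sg in(('load',t2,1),('lamp',cam('top'),-1)):
    C=cloud(tt); g=tt['frame'].max(2); r=np.hypot(C[...,0]-.5915,C[...,1]-.0125)
    k=(C[...,2]>.07)&(C[...,2]<.09)&(abs(r-.125)<.025)&(sg*(C[...,1]-.0125)>.08); v,u=np.nonzero(k&(g<75)); print(n,len(u),plane(tt,u.mean(),v.mean(),.08)[0].round(4))
E
```

```text
stop wall wrist c4 935 angle 12.51 at 634.5 -43.7 x 0.61 0.66
inner rail wrist 2698 angle -87.41 at 609.5 11.0 x 0.597 0.625
inner rail side 239 angle -87.94 at 609.3 11.1 x 0.6 0.625
fin side 135 angle 0.57 at 674.3 11.2 x 0.64 0.711
inner rail at loading, wrist 1259 angle -88.43 at 581.1 13.7 x 0.575 0.587
load 33 [0.5904 0.1358 0.08  ]
lamp 28 [ 0.5889 -0.1116  0.08  ]
```

The fin is at 0.6° at the lamp stop and the knob positions mirror each other about the axis to within about 1.5 mm. That puts the rotor inside the detent's pull-in. I'm handing in.

```bash
python3 -c "
from station import workorder; print(workorder.sign_off())"
```

```text
the job is handed in; nothing more can be done
None
```

The job is handed in at about 67 s: four trackers lie flat and screen up in the tray, the tray is home in the carrier at the lamp stop (angle measured to about 1°, no direct detent reading), the start button was pressed to its end, and the arm is clear of everything.

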